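# Charge the barrel polisher with brass feet and start its timer

### The arm

A 6-joint arm with a two-finger parallel gripper is mounted at the origin on the work surface. World frame = base frame: x ahead of the robot, y to its left, z up, the work surface at z = 0. Lengths are in m, angles in degrees, forces in N, time in s.
With the tool pointing down it reaches from about 0.4 to 0.825 m from the base axis. Payload 7 kg.
Tool frame: the origin (TCP) lies on the centre line of the jaws, within the pads' length; the fingertips stand 14 mm ahead of it and the grasp point (between the pads) lies 5 mm behind it; z points along the fingers, x is the direction in which the jaws open and shut, and the axes are right-handed (so a half turn about z gives the same grasp; the last joint's range is limited). The gripper opens to 88 mm and grips with 3 to 60 N. Pads are 19 mm wide; open, the fingers measure 130 mm over their backs; the gripper's body (78 mm by 193 mm) begins 47 mm behind the grasp point.
Start: joints at [-56.889, 20.546, 0.682, 0, -70.136, -16.507], TCP at [0.193, -0.647, 0.241] pointing down, gripper open.
Joint ranges: [-176.03, 176.03], [-82.01, 121.73], [-58.28, 71.71], [-173.87, 95.51], [-174.79, -0.11], [-173.66, 173.66]. Speed limits (degrees/s): [136.94, 136.94, 172.46, 180, 180, 180].

### API

Orientations are given as [roll, pitch, yaw] about the fixed x, y, z axes, in that order (R = Rz(yaw) Ry(pitch) Rx(roll)).
In Python, from plant import * gives the robot as it stands.
- The arm moves only by the shell command python3 -m handwheel 'ROWS' [OPENING]. ROWS is JSON, a list of rows, each a list of 2 entries, a list of its own where there are three numbers: the shift along the tool's x, y, z each as a share of 0.2 m, from -1 to 1, then the turn, a rotation vector about the tool's x, y, z each as a share of 360 degrees, from -1 to 1. In form: [[[tx, ty, tz], [ax, ay, az]], ...]. A call has 1 to 5 rows; each row is the pose to reach, as a shift and turn from the pose commanded when the call began, along the tool's axes at that moment, turning the shorter way round; what a row does not reach only later rows make up. A row lasts 1/12 s, in which the tool goes at most 41.7 mm and 7.16 degrees, less where a joint would pass 70% of its speed; a pose out of reach is approached as far as the arm can. A call with a number of a shift or a turn outside -1 to 1 is refused whole. A call with a gripper value outside its range is refused whole. OPENING is the closure, from -1 (fully open) to 1 (shut), set as the call begins (- or left out, the last holds). The fingers move at their own pace and stop on an object; the grip force is fixed at half the most. Time passes only in rows, so rows that repeat a pose let the fingers close. It gives the time, the measured TCP pose, the force and the opening at its end, in the units of the state.
- get_obs(): the state, without advancing time (a new reading comes with each control period).
- snapshot(name): name is "scene" or "top" or "wrist"; returns a dict with "color" (384x512x3 uint8, red, green, blue), "z_map" (384x512 float32, m along the optical axis (not along the pixel's ray), 0 where there is no reading), "intrinsics" (3x3 intrinsics, pixels), "distortion" ([k1, k2, p1, p2, k3] as OpenCV has them; the pictures are not rectified), "rvec" (rotation vector, rad) and "tvec" (3), from world to camera coordinates, as OpenCV has them. Camera axes: x right, y down, z forward; pixel columns grow to the right and rows downward; lengths in m; the calibration is good to about 2 mm. A picture is of the moment at which its call begins.
- close_job(): hands the job in, once; it reports no verdict.
The state is a dict: "clock": time; "joint_pos": joint angles; "qvel": joint speeds; "tau": joint torques, N m; "tool_pos": TCP position; "orientation": TCP orientation; "force": force on the tool from outside, world axes, zero at the start; "moment": the same for the moment, N m; "opening": finger opening in m.
Only numpy, scipy, OpenCV 4.12 (cv2) and the standard library are available. Lean on these libraries where they do the work, as an engineer would, in place of code of your own. Each camera call takes 0.05 s, during which the arm holds its last target. There are 200 camera calls.

### The job

First gather every stray brass foot from the bench into the scoop tray. Then push the polisher's spring-catch door so it pops ajar, swing it right down as a chute, tip the tray's whole load down it and set the empty tray back level on the cork mat. Then push the door shut so that it latches, and last of all turn the timer knob clockwise until it clicks over into its second detent; leave the other things on the bench where they are.

Things in the scene. Friction and masses are not known exactly. Their poses are not given: they have to be found in the camera images.
- polisher: Grey sheet-metal barrel polisher fixed on the bench, 220 mm deep (x) x 320 mm wide (y) x 195 mm high. Origin: centre of its underside; x points from its front face (at x -110) to its back, y to its left, z up. The door fills the front at y -148 to 48, with a hollow well behind it; y 52 to 160 is solid, with the timer on top.
- door (a joint): Angle (rad) of the steel door: a bottom-hinged flap in the polisher's front, 196 mm wide, 170 mm high, 12 mm thick, upright when shut; its top swings to -x of the polisher. 0 = latched shut, -0.065 = pressed in to its stop, about 0.29 = popped ajar (45 mm gap behind its top), 0.78 = swung right down. Damped hinge (2 to 6 N at the top edge); it stays where it is left.
- door_pad (a point): Centre of the black push pad on the door's outer face, 125 mm above the hinge. Push to +x of the polisher. Push-push spring catch: pressed in to the stop (about 11 mm at the top edge, 6 to 10 N) and let go, a latched door pops ajar in a second. To shut it, push it to the same stop and let go: it returns to 0 and holds; if not pressed right in it springs ajar again.
- door_edge (a point): Middle of the door's top edge, on the panel's mid-plane, 170 mm from the hinge (20 mm above the polisher's top when shut); moves with the door. Two cheeks (4 mm plates inside the door, inner faces 180 mm apart, reaching up to 76 mm behind it) make the open door a chute.
- door_hinge (a point): Point on the door's hinge axis (which runs along y of the polisher) below the middle of the door; 45 mm above the bench, at x -104, y -50 of the polisher.
- mouth (a point): Fixed point in the middle of the opening between the open door and the polisher: x -150, y -50, z 180 of the polisher. The open mouth is about 115 mm (x) by 180 mm (y) at the top.
- well (a point): Point on the floor of the well behind the door, x 30, y -50, z 10 of the polisher. The well spans x -98 to 102 and y -152 to 52 of the polisher, its floor falling from z 40 at the door to z 6 at the back, under a clear window whose top is at z 195 and whose front edge is at x -95.
- timer (a joint): Angle (rad) of the timer knob on top of the polisher, growing clockwise seen from above, 0 to 1.2. Detents at both ends of its travel with a hump between (0.09 rising to 0.14 N m, crest at 0.6): let go before the crest it springs back to 0, past it it clicks on to 1.2 and stays.
- timer_grip (a point): On the knob's axis at gripping height (30 mm above the polisher's top). The black grip is a bar 50 mm long, 13 mm thick, its top 44 mm above the polisher's top, on a disc 52 mm across; the bar lies along x of the polisher when the timer is at 0, and this point turns with it.
- tray: Bare aluminium scoop tray, 190 mm long (x) x 125 mm wide (y), walls 42 mm high and 3 mm thick, floor 4 mm, about 0.3 kg empty. Origin: centre of its underside. The end at x -95 is open, its floor ramping up 5 mm over the last 30 mm. Smooth: feet slide on it, and on the door, at a slope of about 15 to 25 degrees.
- tray_handle (a point): Centre of the wooden carrying bar, x +45, z 73 of the tray: 10 mm thick (x), spanning the tray across y, from z 56 to z 90. Grip it from above with the fingers closing along the tray's x.
- tray_lip (a point): Middle of the tray's open end, x -95, z 9 of the tray.
- mat: Cork mat fixed on the bench, 230 x 165 x 3 mm, where the tray stands; origin at the centre of its underside.
- foot1: Bare brass foot (a hollow casting, 60 g): square base 30 x 30 x 12 mm with a round knob 22 mm across on top, 28 mm high in all. Origin: centre of its underside, z up through the knob. Starts in the tray, behind the carrying bar.
- foot2: Bare brass foot (a hollow casting, 60 g): square base 30 x 30 x 12 mm with a round knob 22 mm across on top, 28 mm high in all. Origin: centre of its underside, z up through the knob. Starts in the tray, behind the carrying bar.
- foot3: Bare brass foot (a hollow casting, 60 g): square base 30 x 30 x 12 mm with a round knob 22 mm across on top, 28 mm high in all. Origin: centre of its underside, z up through the knob. A stray that starts on the bench; may be absent.
- foot4: Bare brass foot (a hollow casting, 60 g): square base 30 x 30 x 12 mm with a round knob 22 mm across on top, 28 mm high in all. Origin: centre of its underside, z up through the knob. A stray that starts on the bench; may be absent.
- foot5: Bare brass foot (a hollow casting, 60 g): square base 30 x 30 x 12 mm with a round knob 22 mm across on top, 28 mm high in all. Origin: centre of its underside, z up through the knob. A stray that starts on the bench; may be absent.
- foot6: Bare brass foot (a hollow casting, 60 g): square base 30 x 30 x 12 mm with a round knob 22 mm across on top, 28 mm high in all. Origin: centre of its underside, z up through the knob. A stray that starts on the bench; may be absent.
- hammer: Chasing hammer lying on the bench, 240 mm long; origin at its middle. Leave alone.
- wax_jar: Amber wax jar, 54 mm across, 65 mm high; origin under its centre. Leave alone.
- tea_glass: Tea glass, 60 mm across, 75 mm high; origin under its centre. Leave alone.
- chisel: Steel chisel lying on the bench, 110 mm long, 10 mm thick; origin under its middle. Leave alone.

How it is judged:
By the outcome, as a careful person would: the job done as asked, in the order asked, and still so for the second after the job is handed in, with the robot touching nothing.
Of foot3, foot4, foot5, foot6 only 2 to 4 are there at a start; the rules pass over those that are not, and their reading is None.
At some moment in a run one of foot3, foot4, foot5, foot6 may be knocked a few centimetres aside while the robot is not near it.
It also fails if it takes over 210 s, if anything falls off the work surface, if the arm or the gripper's body presses on something with over 40 N, if the wrist force passes 120 N, or if a joint passes its speed limit or range.

## Working session

There is one attempt and no reset: what is moved stays moved. The work goes in short steps, Python scripts to look and compute and a shell command to move; the robot and the scene stay as the last step left them, time stands still between calls to the robot, and variables do not carry over. Pictures are saved under pics/ and viewed, about 12 in all and at most 16, crops included, and the job is handed in when it is done.

```bash
ls; mkdir -p pics; cat > h.py <<'E'
from plant import *
import numpy as np, cv2
from scipy.spatial.transform import Rotation as Ro
def save(name,fn,crop=None,scale=1):
    s=snapshot(name); im=s['color'][:,:,::-1]
    if crop: im=im[crop[1]:crop[3],crop[0]:crop[2]]
    im=cv2.resize(np.ascontiguousarray(im),None,fx=scale,fy=scale,interpolation=cv2.INTER_CUBIC)
    cv2.imwrite('pics/'+fn,im); return s
def cloud(s):
    z=s['z_map'].astype(float);h,w=z.shape
    u,v=np.meshgrid(np.arange(w),np.arange(h))
    p=cv2.undistortPoints(np.stack([u,v],-1).reshape(-1,1,2).astype(float),s['intrinsics'],s['distortion']).reshape(h,w,2)
    P=np.dstack([p*z[...,None],z]); R=cv2.Rodrigues(np.array(s['rvec'],float))[0]
    W=(P-np.array(s['tvec']).reshape(3))@R
    W[z<=0]=np.nan
    return W
def tool():
    o=get_obs(); return np.array(o['tool_pos']),Ro.from_euler('xyz',o['orientation'],degrees=True)
def shift(target,rpy=None,p=None,r=None):
    if p is None: p,r=tool()
    t=r.inv().apply(np.array(target)-p)/0.2
    a=(r.inv()*Ro.from_euler('xyz',rpy,degrees=True)).as_rotvec(degrees=True)/360 if rpy is not None else np.zeros(3)
    return np.round(t,3).tolist(),np.round(a,4).tolist()
E
python3 - <<'E'
from h import *
o=get_obs();print(o)
a=save('scene','s0.png',scale=1.5);b=save('top','t0.png',scale=1.5)
np.save('ws.npy',cloud(a));np.save('wt.npy',cloud(b));np.save('cs.npy',a['color']);np.save('ct.npy',b['color'])
for s in(a,b):
  R=cv2.Rodrigues(np.array(s['rvec'],float))[0];print(-R.T@np.array(s['tvec']).reshape(3),R[2],s['intrinsics'][0])
E
```

```text
pics
{'clock': 0.0, 'joint_pos': array([-5.68879585e+01,  2.05906750e+01,  6.34464196e-01, -2.00108160e-02,
       -7.01350286e+01, -1.65079946e+01]), 'qvel': array([ 0.06742529,  0.03873853, -0.00470486,  0.1152873 , -0.06997408,
       -0.03349227]), 'tau': array([ 3.62684923e-04, -5.82724857e+01,  2.93056870e+01,  6.99741483e+00,
        6.79255289e-03, -1.20662326e-04]), 'tool_pos': array([ 0.19274554, -0.64641963,  0.23963683]), 'orientation': array([-1.79992108e+02, -9.28242538e-02,  1.06597226e+02]), 'force': array([0.87921159, 0.50131222, 0.08599588]), 'moment': array([0.02686527, 0.00241922, 0.04043022]), 'opening': 0.08760410900005144}
[ 1.438316   -0.58660426  0.89070952] [-0.71522853  0.42442634 -0.55525708] [497.96645215   0.         269.30648972]
[ 0.33460363 -0.03047445  1.15765063] [ 0.19239921  0.00416912 -0.98130788] [422.70504922   0.         260.32574075]
```

View pics/s0.png

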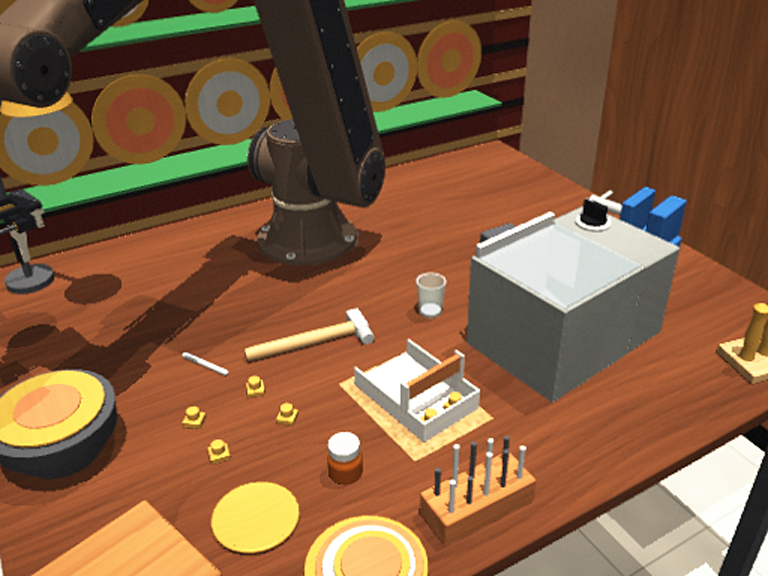

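View pics/t0.png

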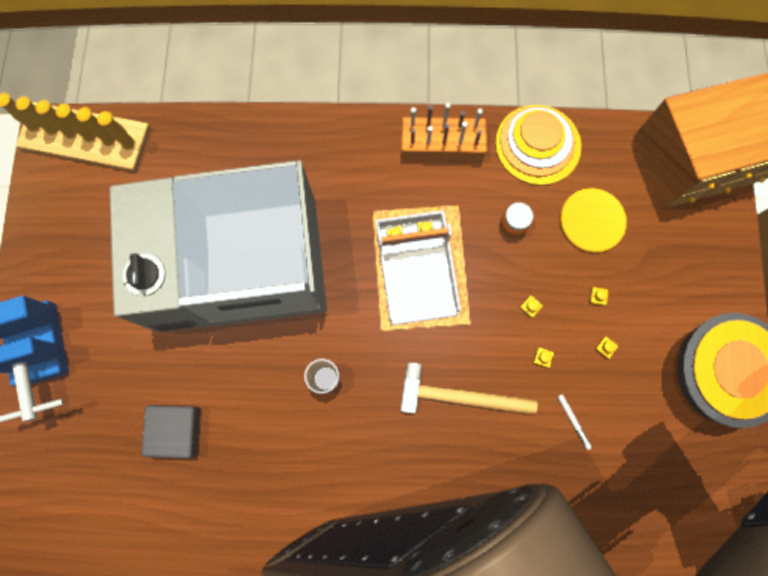

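Four strays are visible, at 1.5x top pixels (532,306), (600,296), (607,348) and (543,358). The tray is at (420,265) with its open end toward the robot. The polisher is at (215,245) with its door facing the robot, and the knob is at (142,274). Next I'll measure these.

```bash
python3 - <<'E'
from h import *
W=np.load('wt.npy');C=np.load('ct.npy')
hsv=cv2.cvtColor(C,cv2.COLOR_RGB2HSV)
for i,(u,v) in enumerate([(532,306),(600,296),(607,348),(543,358)]):
    u,v=int(u/1.5),int(v/1.5)
    sl=np.s_[v-12:v+13,u-12:u+13]
    w=W[sl].reshape(-1,3);hs=hsv[sl].reshape(-1,3)
    m=(w[:,2]>0.006)&(w[:,2]<0.04)
    k=w[m&(w[:,2]>0.022)]
    b=w[m]
    rect=cv2.minAreaRect((b[:,:2]*1000).astype(np.float32))
    print(i,m.sum(),'knob',k.mean(0).round(4),k[:,2].max().round(4),'base',b.mean(0).round(4),[np.round(x,1) for x in rect])
# polisher: top-level
z=W[...,2]
print('bench z',np.nanmedian(z))
# tray region
def pt(u,v):
    u,v=u/1.5,v/1.5; return W[int(round(v)),int(round(u))].round(4)
for n,p in dict(mat=[(374,211),(459,206),(468,325),(381,328)],tray=[(378,218),(448,212),(458,318),(391,325)],bar=[(385,239),(447,234)],pol=[(113,186),(175,178),(302,164),(115,315),(175,303),(300,285)],knob=[(134,255),(148,280)],door=[(190,318),(320,300),(320,285)],jar=[(518,215)],glass=[(322,377)],ham=[(412,388),(537,408)],ch=[(562,398),(588,446)]).items():
    print(n,[pt(*q).tolist() for q in p])
def rect(mask):
    r=cv2.minAreaRect((W[mask][:,:2]*1000).astype(np.float32));return [np.round(x,1) for x in r]
roi=np.zeros(z.shape,bool);roi[100:225,60:225]=1
m=roi&(z>0.19)&(z<0.2);print('poltop z.19-.2',m.sum(),rect(m))
m=roi&(z>0.201)&(z<0.222);print('.2-.22',m.sum(),rect(m))
m=roi&(z>0.23)&(z<0.25);print('knob',m.sum(),rect(m),W[m].mean(0))
roi[:]=0;roi[130:225,245:315]=1
m=roi&(z>0.08)&(z<0.1);print('bar',m.sum(),rect(m),W[m].mean(0))
m=roi&(z>0.035)&(z<0.055);print('rim',m.sum(),rect(m))
m=roi&(z>0.02);print('tray all',m.sum(),rect(m))
E
```

```text
0 121 knob [ 0.5384 -0.2839  0.0268] 0.0305 base [ 0.5372 -0.2824  0.0178] [array([ 537.9, -283.8]), array([29.4, 30.8]), np.float64(45.3)]
1 121 knob [ 0.5606 -0.4122  0.0267] 0.032 base [ 0.5593 -0.4098  0.0178] [array([ 560.9, -410. ]), array([31.5, 34.4]), np.float64(2.9)]
2 128 knob [ 0.4641 -0.4233  0.0267] 0.0313 base [ 0.4633 -0.4211  0.0179] [array([ 470.6, -429.5]), array([31.1, 48.8]), np.float64(50.1)]
3 126 knob [ 0.4441 -0.3053  0.0276] 0.0336 base [ 0.4436 -0.3035  0.0183] [array([ 451.7, -309.5]), array([34.8, 49.7]), np.float64(59.4)]
bench z -0.00020084975005676246
mat [[0.7172, 0.0096, 0.0026], [0.7319, -0.1535, 0.0035], [0.5018, -0.1699, -0.0025], [0.4928, -0.0094, 0.0021]]
tray [[0.7062, 0.0009, 0.0001], [0.7197, -0.1334, 0.003], [0.5145, -0.1499, 0.0038], [0.4987, -0.0285, 0.0017]]
bar [[0.6381, -0.0156, 0.0937], [0.6541, -0.1244, 0.0737]]
pol [[0.6941, 0.4344, 0.1907], [0.7051, 0.3266, 0.1968], [0.8133, 0.1522, 0.002], [0.4798, 0.4056, 0.191], [0.5006, 0.3097, 0.1923], [0.5287, 0.1119, 0.2117]]
knob [[0.5661, 0.3666, 0.2357], [0.5321, 0.3494, 0.21]]
door [[0.4918, 0.3156, 0.0949], [0.5247, 0.0933, 0.1086], [0.5545, 0.0967, 0.0888]]
jar [[0.6961, -0.2531, 0.0646]]
glass [[0.4029, 0.0949, 0.0029]]
ham [[0.3834, -0.0678, 0.0251], [0.3525, -0.2952, -0.0023]]
ch [[0.3716, -0.3403, 0.0061], [0.2866, -0.3828, 0.0127]]
poltop z.19-.2 10333 [array([610.1, 266.1]), array([221.6, 320. ]), np.float64(8.2)]
.2-.22 817 [array([522.2, 251.7]), array([289.1,  70. ]), np.float64(80.4)]
knob 133 [array([544.5, 362.1]), array([48.3, 14.3]), np.float64(4.5)] [0.54412163 0.36181223 0.23715061]
bar 235 [array([649.1, -65.6]), array([ 21.2, 124.6]), np.float64(9.7)] [ 0.64795891 -0.06731503  0.09098471]
rim 267 [array([607.1, -73. ]), array([187.5, 125.3]), np.float64(9.4)]
tray all 782 [array([607.1, -73. ]), array([187.5, 125.3]), np.float64(9.4)]
```

```bash
cat >> h.py <<'E'
def seq(wps,p=None,r=None):
    """wps: list of (xyz, rpy or None); prints one row per waypoint, each relative to the one before, and rows needed"""
    if p is None: p,r=tool()
    p=np.array(p)
    for t,e in wps:
        r2=r if e is None else Ro.from_euler('xyz',e,degrees=True)
        d=np.array(t)-p; a=(r.inv()*r2)
        n=max(np.linalg.norm(d)/.0417,a.magnitude()*57.3/7.16)
        print('[',np.round(r.inv().apply(d)/.2,3).tolist(),',',np.round(a.as_rotvec(degrees=True)/360,4).tolist(),'] rows>=%.1f'%n)
        p=np.array(t);r=r2
T=np.array([.607,-.073,.003]);TY=9.4
Pp=np.array([.610,.266,0.]);PY=8.2
def tr(x,y,z,yaw=TY,o=T): return o+Ro.from_euler('z',yaw,degrees=True).apply(np.array([x,y,z])/1000)
def po(x,y,z): return tr(x,y,z,PY,Pp)
def feet(W,C,lo=(.40,-.50),hi=(.66,-.17)):
    m=(W[...,2]>.007)&(W[...,2]<.04)&(W[...,0]>lo[0])&(W[...,0]<hi[0])&(W[...,1]>lo[1])&(W[...,1]<hi[1])
    n,l=cv2.connectedComponents(m.astype(np.uint8))
    for i in range(1,n):
        w=W[l==i]
        if len(w)<40: continue
        k=w[w[:,2]>.022]
        print('foot',len(w),'knob',k.mean(0).round(4) if len(k) else None,'all',w.mean(0).round(4))
E
python3 - <<'E'
from h import *
d=(180,0,99.4); f=[.4641,-.4233]
seq([((*f,.12),d),((*f,.030),d),((*f,.12),d),((*(tr(22,18,0)[:2]),.12),d),((*(tr(22,18,0)[:2]),.052),d)],p=[.193,-.647,.241],r=Ro.from_euler('xyz',[180,0,106.6],degrees=True))
E
```

```text
[ [0.685, 1.619, 0.605] , [0.0, -0.0, 0.02] ] rows>=8.9
[ [0.0, -0.0, 0.45] , [0.0, 0.0, 0.0] ] rows>=2.2
[ [0.0, 0.0, -0.45] , [0.0, 0.0, 0.0] ] rows>=2.2
[ [1.701, 1.101, 0.0] , [0.0, 0.0, 0.0] ] rows>=9.7
[ [0.0, -0.0, 0.34] , [0.0, 0.0, 0.0] ] rows>=1.6
```

```bash
python3 -m handwheel '[[[0.342,0.81,0.302],[0,0,0]],[[0.342,0.81,0.302],[0,0,0]],[[0.342,0.81,0.302],[0,0,0]],[[0.342,0.81,0.302],[0,0,0]],[[0.342,0.81,0.302],[0,0,0]]]' 0
python3 -m handwheel '[[[0.342,0.81,0.302],[0,0,0.02]],[[0.342,0.81,0.302],[0,0,0.02]],[[0.342,0.81,0.302],[0,0,0.02]],[[0.342,0.81,0.302],[0,0,0.02]],[[0.342,0.81,0.302],[0,0,0.02]]]'
python3 -m handwheel '[[[0,0,0],[0,0,0]],[[0,0,0],[0,0,0]]]'
python3 - <<'E'
from h import *
o=get_obs();print(o['tool_pos'],o['orientation'],o['joint_pos'].round(1),o['force'],o['opening'])
s=save('scene','s1.png',(60,150,400,400),2.2);w=save('wrist','w1.png')
s=snapshot('top');feet(cloud(s),s['color'])
feet(cloud(w),0)
E
```

```text
clock: 0.52
tool_pos: [0.3305, -0.5317, 0.178]
orientation: [-180.0, -0.2, 106.7]
force: [-0.4, -0.6, -0.2]
opening: 0.0598
clock: 0.93
tool_pos: [0.4663, -0.4201, 0.1178]
orientation: [-179.9, -0.1, 99.5]
force: [-0.9, 0.4, 0.1]
opening: 0.0439
clock: 1.1
tool_pos: [0.4648, -0.4219, 0.1187]
orientation: [-179.9, -0.1, 99.5]
force: [-0.7, -0.1, 0.8]
opening: 0.0437
[ 0.46480591 -0.42187188  0.11870444] [-1.79907412e+02 -6.97478098e-02  9.95420171e+01] [-24.4  21.9 -14.3  -0.  -53.9 -56. ] [-0.74288588 -0.06153238  0.83263874] 0.0436896771273979
foot 1271 knob [ 0.4632 -0.4225  0.027 ] all [ 0.4613 -0.4229  0.0187]
foot 1373 knob [ 0.4437 -0.3058  0.0268] all [ 0.4423 -0.3085  0.0188]
foot 738 knob [ 0.5517 -0.4133  0.0256] all [ 0.5515 -0.4132  0.015 ]
```

View pics/s1.png

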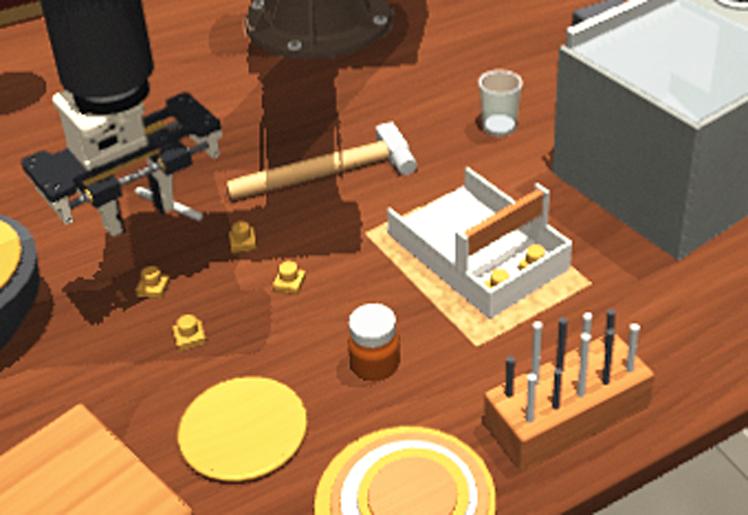

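The picture shows the gripper's long body lying along the jaw axis, as assumed. The strays are undisturbed and the wrist depth agrees with the top view. Next is the first pick.

```bash
python3 -m handwheel '[[[0,0,0.45],[0,0,0]],[[0,0,0.45],[0,0,0]],[[0,0,0.45],[0,0,0]],[[0,0,0.45],[0,0,0]]]'
python3 -m handwheel '[[[0,0,0],[0,0,0]],[[0,0,0],[0,0,0]],[[0,0,0],[0,0,0]],[[0,0,0],[0,0,0]],[[0,0,0],[0,0,0]]]' 1
python3 -m handwheel '[[[0,0,-0.45],[0,0,0]],[[0,0,-0.45],[0,0,0]],[[0,0,-0.45],[0,0,0]],[[0,0,-0.45],[0,0,0]]]'
python3 -m handwheel '[[[0.85,0.55,0],[0,0,0]],[[0.85,0.55,0],[0,0,0]],[[0.85,0.55,0],[0,0,0]],[[0.85,0.55,0],[0,0,0]],[[0.85,0.55,0],[0,0,0]]]'
python3 -m handwheel '[[[0.85,0.55,0],[0,0,0]],[[0.85,0.55,0],[0,0,0]],[[0.85,0.55,0],[0,0,0]],[[0.85,0.55,0],[0,0,0]],[[0.85,0.55,0],[0,0,0]]]'
python3 - <<'E'
from h import *
w=save('wrist','w2.png'); o=get_obs();print(o['opening'],o['tool_pos'],tr(22,18,0))
E
```

```text
clock: 1.58
tool_pos: [0.4621, -0.4234, 0.028]
orientation: [-179.8, -0.1, 99.3]
force: [-0.3, 0.4, 0.9]
opening: 0.0439
clock: 2.0
tool_pos: [0.4651, -0.4236, 0.0315]
orientation: [179.9, 0.1, 99.4]
force: [-0.8, 0.7, 6.6]
opening: 0.0205
clock: 2.33
tool_pos: [0.4665, -0.4244, 0.1246]
orientation: [179.6, 0.3, 99.4]
force: [-0.0, 1.3, -1.0]
opening: 0.0209
clock: 2.75
tool_pos: [0.5453, -0.2351, 0.1195]
orientation: [-180.0, -0.0, 99.4]
force: [0.7, -0.4, -0.9]
opening: 0.0204
clock: 3.17
tool_pos: [0.6257, -0.0493, 0.1194]
orientation: [-179.9, -0.0, 99.4]
force: [-1.7, -2.5, -0.8]
opening: 0.0209
0.02080440833979175 [ 0.62855223 -0.04487408  0.1193173 ] [ 0.62576472 -0.05164853  0.003     ]
```

View pics/w2.png

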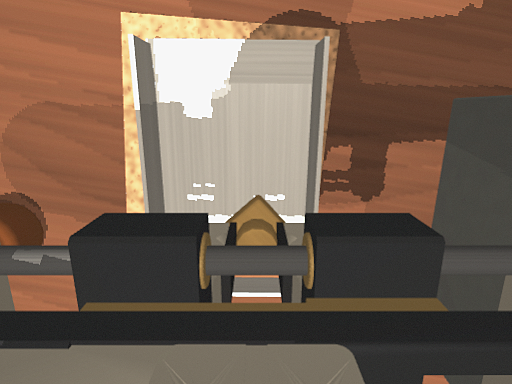

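The foot is held (opening 21 mm) and sits about 16 mm off the tray's centre line, as planned. I'll lower and release it, then measure the remaining feet.

```bash
python3 -m handwheel '[[[0,0,0.34],[0,0,0]],[[0,0,0.34],[0,0,0]],[[0,0,0.34],[0,0,0]],[[0,0,0.34],[0,0,0]]]'
python3 -m handwheel '[[[0,0,0],[0,0,0]],[[0,0,0],[0,0,0]],[[0,0,0],[0,0,0]]]' 0.3
python3 -m handwheel '[[[0,0,-0.34],[0,0,0]],[[0,0,-0.34],[0,0,0]],[[0,0,-0.34],[0,0,0]],[[0,0,-0.34],[0,0,0]],[[0,0,-0.34],[0,0,0]]]'
python3 - <<'E'
from h import *
s=save('top','t2.png',(220,110,440,280),2.5);feet(cloud(s),0)
d=(180,0,99.4); c=[*tr(22,18,0)[:2],.12]; g=[*tr(-8,-18,0)[:2]]
o=get_obs();print(o['tool_pos'])
for f in ([.4441,-.3055],):
  seq([((*f,.12),d),((*f,.030),d),((*g,.12),d)],p=c,r=Ro.from_euler('xyz',d,degrees=True))
E
```

```text
clock: 3.55
tool_pos: [0.6245, -0.052, 0.0505]
orientation: [-179.8, 0.0, 99.4]
force: [0.7, 0.1, -0.3]
opening: 0.0211
clock: 3.8
tool_pos: [0.627, -0.0519, 0.0538]
orientation: [179.8, 0.0, 99.4]
force: [-0.4, 0.4, 0.4]
opening: 0.03
clock: 4.22
tool_pos: [0.6259, -0.0519, 0.1209]
orientation: [179.9, -0.0, 99.4]
force: [-0.1, -0.0, -0.6]
opening: 0.0308
foot 105 knob None all [ 0.6531 -0.41    0.0107]
foot 119 knob [ 0.5605 -0.4119  0.0271] all [ 0.5588 -0.4099  0.0186]
foot 117 knob [ 0.5385 -0.2835  0.027 ] all [ 0.5374 -0.2822  0.0187]
foot 123 knob [ 0.4439 -0.305   0.0274] all [ 0.4433 -0.3033  0.0183]
[ 0.62542399 -0.05189831  0.12003458]
[ [-1.104, -1.103, -0.0] , [0.0, 0.0, 0.0] ] rows>=7.5
[ [0.0, -0.0, 0.45] , [0.0, 0.0, 0.0] ] rows>=2.2
[ [0.924, 0.953, -0.45] , [0.0, 0.0, 0.0] ] rows>=6.7
```

View pics/t2.png

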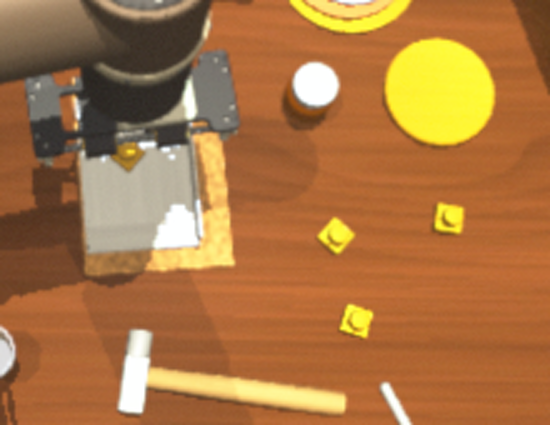

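The foot landed upright in the tray at (128,153), and the other three have not moved. Next is the second foot.

```bash
python3 -m handwheel '[[[-0.55,-0.55,0],[0,0,0]],[[-0.55,-0.55,0],[0,0,0]],[[-0.55,-0.55,0],[0,0,0]],[[-0.55,-0.55,0],[0,0,0]]]' 0
python3 -m handwheel '[[[-0.554,-0.553,0],[0,0,0]],[[-0.554,-0.553,0],[0,0,0]],[[-0.554,-0.553,0],[0,0,0]],[[-0.554,-0.553,0],[0,0,0]],[[-0.554,-0.553,0],[0,0,0]]]'
python3 -m handwheel '[[[0,0,0.45],[0,0,0]],[[0,0,0.45],[0,0,0]],[[0,0,0.45],[0,0,0]],[[0,0,0.45],[0,0,0]]]'
python3 -m handwheel '[[[0,0,0],[0,0,0]],[[0,0,0],[0,0,0]],[[0,0,0],[0,0,0]],[[0,0,0],[0,0,0]],[[0,0,0],[0,0,0]]]' 1
python3 -m handwheel '[[[0,0,-0.45],[0,0,0]],[[0,0,-0.45],[0,0,0]],[[0,0,-0.45],[0,0,0]],[[0.924,0.953,-0.45],[0,0,0]],[[0.924,0.953,-0.45],[0,0,0]]]'
python3 - <<'E'
from h import *
f=[.4441,-.3055];g=[*tr(-8,-18,0)[:2]];d=(180,0,99.4)
seq([((*g,.12),d)])
E
```

```text
clock: 4.6
tool_pos: [0.5324, -0.1799, 0.1188]
orientation: [-179.9, -0.0, 99.4]
force: [0.2, 0.0, -0.3]
opening: 0.0433
clock: 5.02
tool_pos: [0.4401, -0.3086, 0.1188]
orientation: [-179.8, -0.1, 99.2]
force: [0.2, 0.8, 0.2]
opening: 0.0439
clock: 5.35
tool_pos: [0.4416, -0.3049, 0.027]
orientation: [-179.6, -0.2, 99.4]
force: [0.3, 0.4, 0.4]
opening: 0.0439
clock: 5.77
tool_pos: [0.4453, -0.3058, 0.0314]
orientation: [179.8, 0.1, 99.4]
force: [-0.1, 2.9, 7.2]
opening: 0.0211
clock: 6.18
tool_pos: [0.4941, -0.2392, 0.1219]
orientation: [179.8, 0.1, 99.2]
force: [0.7, -0.2, -1.1]
opening: 0.0207
[ [0.64, 0.65, 0.012] , [0.0006, 0.0002, -0.0007] ] rows>=4.4
```

```bash
python3 -m handwheel '[[[0.634,0.654,0],[0,0,0]],[[0.634,0.654,0],[0,0,0]],[[0.634,0.654,0],[0,0,0]],[[0.634,0.654,0],[0,0,0]],[[0.634,0.654,0],[0,0,0]]]'
python3 -m handwheel '[[[0,0,0],[0,0,0]],[[0,0,0.36],[0,0,0]],[[0,0,0.36],[0,0,0]],[[0,0,0.36],[0,0,0]],[[0,0,0.36],[0,0,0]]]'
python3 -m handwheel '[[[0,0,0],[0,0,0]],[[0,0,0],[0,0,0]],[[0,0,0],[0,0,0]]]' 0.3
python3 -m handwheel '[[[0,0,-0.36],[0,0,0]],[[0,0,-0.36],[0,0,0]],[[0,0,-0.36],[0,0,0]],[[0,0,-0.36],[0,0,0]],[[0,0,-0.36],[0,0,0]]]'
python3 - <<'E'
from h import *
s=snapshot('top');feet(cloud(s),0)
d=(180,0,99.4); c=[*tr(-8,-18,0)[:2],.12]; g=[*tr(-32,18,0)[:2]]
o=get_obs();print(o['tool_pos'],c,o['opening'])
for f in ([.5385,-.2838],):
  seq([((*f,.12),d),((*f,.030),d),((*g,.12),d)],p=c,r=Ro.from_euler('xyz',d,degrees=True))
E
```

```text
clock: 6.6
tool_pos: [0.6053, -0.0883, 0.1205]
orientation: [179.8, 0.0, 99.6]
force: [0.3, -0.7, 0.1]
opening: 0.0209
clock: 7.02
tool_pos: [0.6007, -0.0929, 0.0471]
orientation: [-179.8, 0.0, 99.4]
force: [-0.1, -0.1, -0.4]
opening: 0.0208
clock: 7.27
tool_pos: [0.6034, -0.0923, 0.05]
orientation: [179.8, 0.0, 99.4]
force: [-0.2, 0.4, 0.1]
opening: 0.0297
clock: 7.68
tool_pos: [0.6022, -0.0921, 0.1209]
orientation: [179.9, -0.0, 99.4]
force: [-1.1, 0.5, -0.1]
opening: 0.0308
foot 104 knob None all [ 0.6534 -0.4103  0.0105]
foot 119 knob [ 0.5607 -0.4118  0.0271] all [ 0.5592 -0.4096  0.0185]
foot 119 knob [ 0.5385 -0.2837  0.0273] all [ 0.5374 -0.2823  0.0185]
[ 0.60173615 -0.09219749  0.12003831] [np.float64(0.6020472900274935), np.float64(-0.09206490660685843), 0.12] 0.030549814520619455
[ [-0.894, -0.47, -0.0] , [0.0, 0.0, 0.0] ] rows>=4.8
[ [0.0, -0.0, 0.45] , [0.0, 0.0, 0.0] ] rows>=2.2
[ [1.074, 0.35, -0.45] , [0.0, 0.0, 0.0] ] rows>=5.8
```

```bash
python3 -m handwheel '[[[-0.894,-0.47,0],[0,0,0]],[[-0.894,-0.47,0],[0,0,0]],[[-0.894,-0.47,0],[0,0,0]],[[-0.894,-0.47,0],[0,0,0]],[[-0.894,-0.47,0],[0,0,0]]]' 0
python3 -m handwheel '[[[0,0,0],[0,0,0]],[[0,0,0.45],[0,0,0]],[[0,0,0.45],[0,0,0]],[[0,0,0.45],[0,0,0]],[[0,0,0.45],[0,0,0]]]'
python3 -m handwheel '[[[0,0,0],[0,0,0]],[[0,0,0],[0,0,0]],[[0,0,0],[0,0,0]],[[0,0,0],[0,0,0]],[[0,0,0],[0,0,0]]]' 1
python3 -m handwheel '[[[0,0,-0.45],[0,0,0]],[[0,0,-0.45],[0,0,0]],[[0,0,-0.45],[0,0,0]]]'
python3 -m handwheel '[[[0.537,0.175,0],[0,0,0]],[[0.537,0.175,0],[0,0,0]],[[0.537,0.175,0],[0,0,0]]]'
python3 -m handwheel '[[[0.537,0.175,0],[0,0,0]],[[0.537,0.175,0],[0,0,0]],[[0.537,0.175,0],[0,0,0]],[[0.537,0.175,0],[0,0,0]],[[0.537,0.175,0],[0,0,0]]]'
python3 -m handwheel '[[[0,0,0.38],[0,0,0]],[[0,0,0.38],[0,0,0]],[[0,0,0.38],[0,0,0]],[[0,0,0.38],[0,0,0]]]'
python3 -m handwheel '[[[0,0,0],[0,0,0]],[[0,0,0],[0,0,0]],[[0,0,0],[0,0,0]]]' 0.3
python3 -m handwheel '[[[0,0,-0.38],[0,0,0]],[[0,0,-0.38],[0,0,0]],[[0,0,-0.38],[0,0,0]],[[0,0,-0.38],[0,0,0]],[[0,0,-0.38],[0,0,0]]]'
python3 - <<'E'
from h import *
s=snapshot('top');feet(cloud(s),0)
d=(180,0,99.4); c=[*tr(-32,18,0)[:2],.12]; g=[*tr(-56,-18,0)[:2]]
o=get_obs();print(o['tool_pos'],c,o['opening'])
for f in ([.5606,-.412],):
  seq([((*f,.12),d),((*f,.030),d),((*g,.12),d)],p=c,r=Ro.from_euler('xyz',d,degrees=True))
E
```

```text
clock: 8.15
tool_pos: [0.5368, -0.2858, 0.1188]
orientation: [-179.9, -0.0, 99.4]
force: [0.5, 1.2, 0.4]
opening: 0.0433
clock: 8.57
tool_pos: [0.5361, -0.2836, 0.0267]
orientation: [-179.6, -0.1, 99.4]
force: [-0.8, 0.4, 1.0]
opening: 0.0438
clock: 8.98
tool_pos: [0.5396, -0.2839, 0.0315]
orientation: [179.9, 0.1, 99.4]
force: [-0.5, 2.6, 6.1]
opening: 0.0208
clock: 9.23
tool_pos: [0.5421, -0.2852, 0.1273]
orientation: [179.5, 0.3, 99.5]
force: [2.0, -0.5, 1.1]
opening: 0.0205
clock: 9.48
tool_pos: [0.5557, -0.1705, 0.1208]
orientation: [179.9, -0.0, 99.3]
force: [0.4, 0.2, -0.3]
opening: 0.0207
clock: 9.9
tool_pos: [0.5729, -0.0588, 0.1203]
orientation: [179.9, -0.0, 99.6]
force: [0.1, -0.7, -1.4]
opening: 0.0209
clock: 10.23
tool_pos: [0.5711, -0.0618, 0.0429]
orientation: [-179.8, 0.0, 99.4]
force: [-0.5, -0.5, 0.4]
opening: 0.021
clock: 10.48
tool_pos: [0.5738, -0.0607, 0.0459]
orientation: [179.8, 0.0, 99.4]
force: [-0.4, -0.5, -0.4]
opening: 0.0301
clock: 10.9
tool_pos: [0.5727, -0.0605, 0.1211]
orientation: [179.9, -0.0, 99.4]
force: [-0.6, 0.2, -0.7]
opening: 0.0307
foot 106 knob None all [ 0.653  -0.4102  0.011 ]
foot 120 knob [ 0.5602 -0.4121  0.027 ] all [ 0.5588 -0.4097  0.0186]
[ 0.57225988 -0.06062186  0.12019792] [np.float64(0.5724898235082277), np.float64(-0.06046813188280646), 0.12] 0.03083148554140531
[ [-1.724, -0.346, -0.0] , [0.0, 0.0, 0.0] ] rows>=8.4
[ [0.0, -0.0, 0.45] , [0.0, 0.0, 0.0] ] rows>=2.2
[ [1.544, 0.226, -0.45] , [0.0, 0.0, 0.0] ] rows>=7.8
```

```bash
python3 -m handwheel '[[[-0.862,-0.173,0],[0,0,0]],[[-0.862,-0.173,0],[0,0,0]],[[-0.862,-0.173,0],[0,0,0]],[[-0.862,-0.173,0],[0,0,0]],[[-0.862,-0.173,0],[0,0,0]]]' 0
python3 -m handwheel '[[[-0.862,-0.173,0],[0,0,0]],[[-0.862,-0.173,0],[0,0,0]],[[-0.862,-0.173,0],[0,0,0]],[[-0.862,-0.173,0],[0,0,0]],[[-0.862,-0.173,0],[0,0,0]]]'
python3 -m handwheel '[[[0,0,0],[0,0,0]],[[0,0,0.45],[0,0,0]],[[0,0,0.45],[0,0,0]],[[0,0,0.45],[0,0,0]],[[0,0,0.45],[0,0,0]]]'
python3 -m handwheel '[[[0,0,0],[0,0,0]],[[0,0,0],[0,0,0]],[[0,0,0],[0,0,0]],[[0,0,0],[0,0,0]],[[0,0,0],[0,0,0]]]' 1
python3 -m handwheel '[[[0,0,-0.45],[0,0,0]],[[0,0,-0.45],[0,0,0]],[[0,0,-0.45],[0,0,0]]]'
python3 -m handwheel '[[[0.772,0.113,0],[0,0,0]],[[0.772,0.113,0],[0,0,0]],[[0.772,0.113,0],[0,0,0]],[[0.772,0.113,0],[0,0,0]]]'
python3 -m handwheel '[[[0.772,0.113,0],[0,0,0]],[[0.772,0.113,0],[0,0,0]],[[0.772,0.113,0],[0,0,0]],[[0.772,0.113,0],[0,0,0]],[[0.772,0.113,0],[0,0,0]]]'
python3 -m handwheel '[[[0,0,0],[0,0,0]],[[0,0,0.38],[0,0,0]],[[0,0,0.38],[0,0,0]],[[0,0,0.38],[0,0,0]],[[0,0,0.38],[0,0,0]]]'
python3 -m handwheel '[[[0,0,0],[0,0,0]],[[0,0,0],[0,0,0]],[[0,0,0],[0,0,0]]]' 0.3
python3 -m handwheel '[[[0,0,-0.8],[0,0,0]],[[0,0,-0.8],[0,0,0]],[[0,0,-0.8],[0,0,0]],[[0,0,-0.8],[0,0,0]],[[0,0,-0.8],[0,0,0]]]'
python3 - <<'E'
from h import *
d=(180,0,99.4);c=tool()[0];print(c)
g=po(-160,-50,260)
print(po(-110,-50,170),po(-150,-50,180))
seq([(g,(180,0,98.2)),(po(-160,-50,190),(180,0,98.2)),(po(-110,-50,190),(180,0,98.2))],p=[*tr(-56,-18,0)[:2],.204],r=Ro.from_euler('xyz',d,degrees=True))
E
```

```text
clock: 11.37
tool_pos: [0.5652, -0.2409, 0.1185]
orientation: [-179.9, 0.0, 99.2]
force: [-0.4, 0.8, 0.0]
opening: 0.0436
clock: 11.78
tool_pos: [0.559, -0.4173, 0.118]
orientation: [-179.9, -0.0, 99.2]
force: [0.8, 0.6, -0.1]
opening: 0.0434
clock: 12.2
tool_pos: [0.558, -0.4102, 0.0261]
orientation: [-179.6, -0.2, 99.4]
force: [0.2, -0.0, 0.8]
opening: 0.0436
clock: 12.62
tool_pos: [0.5618, -0.4123, 0.032]
orientation: [179.8, 0.1, 99.4]
force: [0.0, 2.2, 7.1]
opening: 0.0208
clock: 12.87
tool_pos: [0.5639, -0.4142, 0.1283]
orientation: [179.5, 0.4, 99.5]
force: [2.4, -1.5, 1.4]
opening: 0.0209
clock: 13.2
tool_pos: [0.5572, -0.2538, 0.1205]
orientation: [179.9, -0.0, 99.4]
force: [0.4, 0.3, -0.5]
opening: 0.0209
clock: 13.62
tool_pos: [0.555, -0.0955, 0.1208]
orientation: [179.9, -0.0, 99.6]
force: [0.2, -0.3, -0.5]
opening: 0.0205
clock: 14.03
tool_pos: [0.5535, -0.1012, 0.043]
orientation: [-179.8, 0.0, 99.3]
force: [0.2, -0.3, 0.5]
opening: 0.021
clock: 14.28
tool_pos: [0.5559, -0.1001, 0.0456]
orientation: [179.8, 0.0, 99.4]
force: [0.6, 2.8, 0.1]
opening: 0.0299
clock: 14.7
tool_pos: [0.5588, -0.1005, 0.2138]
orientation: [179.2, 0.2, 99.5]
force: [1.4, -0.0, 0.2]
opening: 0.0305
[ 0.55880436 -0.10052654  0.21376321]
[0.50825606 0.20082201 0.17      ] [0.46866501 0.19511685 0.18      ]
[ [1.527, -0.233, -0.28] , [-0.0, -0.0, 0.0033] ] rows>=7.5
[ [0.0, -0.0, 0.35] , [0.0, 0.0, 0.0] ] rows>=1.7
[ [-0.0, 0.25, 0.0] , [0.0, 0.0, 0.0] ] rows>=1.2
```

```bash
python3 -m handwheel '[[[0.764,-0.117,-0.28],[0,0,0]],[[0.764,-0.117,-0.28],[0,0,0]],[[0.764,-0.117,-0.28],[0,0,0]],[[0.764,-0.117,-0.28],[0,0,0]],[[0.764,-0.117,-0.28],[0,0,0]]]' 1
python3 -m handwheel '[[[0.763,-0.116,0],[0,0,0.0033]],[[0.763,-0.116,0],[0,0,0.0033]],[[0.763,-0.116,0],[0,0,0.0033]],[[0.763,-0.116,0],[0,0,0.0033]],[[0.763,-0.116,0],[0,0,0.0033]]]'
python3 - <<'E'
from h import *
s=save('top','t3.png',(60,90,460,300),1.9);W=cloud(s);feet(W,0)
o=get_obs();print(o['tool_pos'],po(-160,-50,260),o['orientation'])
np.save('wt3.npy',W)
z=W[...,2];roi=np.zeros(z.shape,bool);roi[130:225,235:320]=1
for a,b in((.035,.055),(.06,.1),(.02,.1)):
  m=roi&(z>a)&(z<b);print([np.round(x,1) for x in cv2.minAreaRect((W[m][:,:2]*1000).astype(np.float32))])
E
```

```text
clock: 15.12
tool_pos: [0.5067, 0.0513, 0.2644]
orientation: [179.6, -0.1, 99.6]
force: [0.9, 0.4, -0.2]
opening: 0.0037
clock: 15.53
tool_pos: [0.458, 0.1974, 0.2613]
orientation: [179.9, -0.1, 98.4]
force: [0.8, -0.7, -0.8]
opening: 0.0004
foot 101 knob None all [ 0.6534 -0.4099  0.0105]
[0.45825919 0.1957467  0.26109648] [0.45876725 0.19369056 0.26      ] [ 1.79885745e+02 -7.57467593e-02  9.84350840e+01]
[array([617.6, -65.3]), array([187.8, 125.4]), np.float64(6.7)]
[array([658.9, -60.5]), array([ 21.2, 125.4]), np.float64(6.1)]
[array([617.6, -65.3]), array([187.9, 125.5]), np.float64(6.7)]
```

View pics/t3.png

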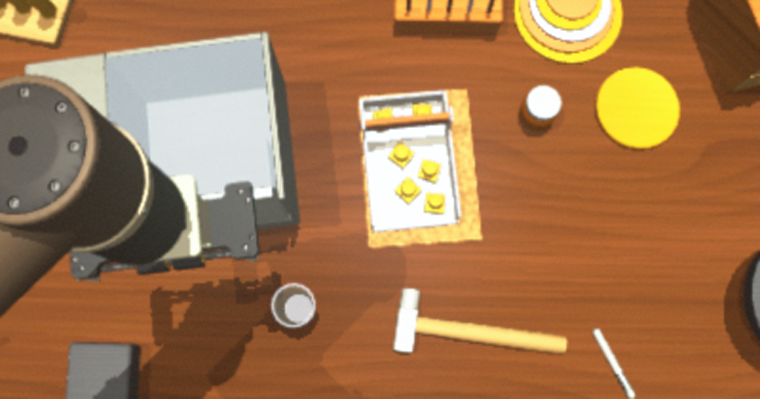

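All four strays are now in the tray, at (402,153), (429,170), (408,188) and (435,203), with the two original feet behind the bar. The tray was nudged about 1 cm and is still on the mat. Now the door press.

```bash
python3 -m handwheel '[[[0,0,0.35],[0,0,0]],[[0,0,0.35],[0,0,0]],[[0,0.15,0.35],[0,0,0]],[[0,0.15,0.35],[0,0,0]]]'
python3 -m handwheel '[[[0,0.05,0],[0,0,0]],[[0,0.05,0],[0,0,0]],[[0,0.075,0],[0,0,0]],[[0,0.075,0],[0,0,0]]]'
python3 -m handwheel '[[[0,0.02,0],[0,0,0]],[[0,0.02,0],[0,0,0]]]'
python3 -m handwheel '[[[0,0.02,0],[0,0,0]],[[0,0.02,0],[0,0,0]]]'
```

```text
clock: 15.92
tool_pos: [0.4903, 0.1968, 0.1883]
orientation: [-179.9, 0.1, 98.2]
force: [1.7, 1.2, 3.8]
opening: 0.0001
clock: 16.25
tool_pos: [0.5024, 0.1989, 0.19]
orientation: [-179.9, 0.0, 98.2]
force: [-3.8, -2.2, 0.2]
opening: 0.0006
clock: 16.42
tool_pos: [0.5058, 0.1995, 0.1899]
orientation: [-179.8, 0.0, 98.2]
force: [-6.0, -1.7, -0.5]
opening: 0.0001
clock: 16.58
tool_pos: [0.5073, 0.1995, 0.1897]
orientation: [-179.6, 0.1, 98.1]
force: [-19.0, -0.7, 8.6]
opening: 0.0007
```

```bash
python3 -m handwheel '[[[0,-0.44,0],[0,0,0]],[[0,-0.44,0],[0,0,0]],[[0,-0.44,0],[0,0,0]],[[0,-0.44,0],[0,0,0]],[[0,-0.44,0],[0,0,0]]]'
python3 -m handwheel '[[[0,0,-0.5],[0,0,0]],[[0,0,-0.5],[0,0,0]],[[0,0,-0.5],[0,0,0]],[[0,0,-0.5],[0,0,0]],[[0,0,-0.5],[0,0,0]]]'
python3 -m handwheel '[[[0,0,0],[0,0,0]],[[0,0,0],[0,0,0]],[[0,0,0],[0,0,0]],[[0,0,0],[0,0,0]],[[0,0,0],[0,0,0]]]'
python3 - <<'E'
from h import *
s=save('scene','s4.png',(280,100,480,260),3)
for n in('scene','top'):
  W=cloud(snapshot(n)).reshape(-1,3)
  L=Ro.from_euler('z',-PY,degrees=True).apply(W-Pp)*1000
  m=(L[:,2]>195)&(L[:,2]<225)&(L[:,0]>-240)&(L[:,0]<-80)&(abs(L[:,1]+50)<110)
  q=L[m];print(n,len(q),q.min(0).round(),q.max(0).round(),np.median(q,0).round()) if len(q) else print(n,0)
print(tool()[0],po(-195,-50,290))
E
```

```text
clock: 17.0
tool_pos: [0.4246, 0.1891, 0.1913]
orientation: [179.8, -0.1, 98.3]
force: [-0.6, 0.7, 0.5]
opening: 0.0007
clock: 17.42
tool_pos: [0.4254, 0.1893, 0.2912]
orientation: [179.8, -0.1, 98.2]
force: [0.3, -0.1, -1.6]
opening: 0.0003
clock: 17.83
tool_pos: [0.4241, 0.1885, 0.2892]
orientation: [-180.0, 0.0, 98.2]
force: [0.4, 0.3, 0.5]
opening: 0.0007
scene 398 [-158. -159.  195.] [-80.  59. 212.] [-143.  -57.  202.]
top 218 [-157. -159.  195.] [-80.   9. 210.] [ -90. -119.  197.]
[0.42417279 0.18867124 0.28957783] [0.42412508 0.18869855 0.29      ]
```

View pics/s4.png

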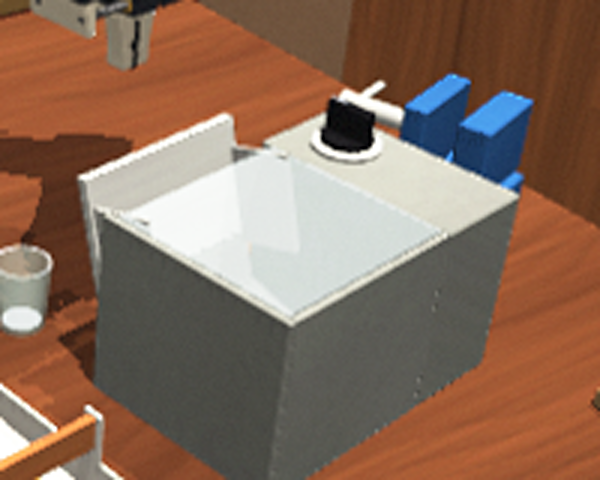

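The door is ajar with its top edge around x -150, as expected. I'll put the closed fingers in the gap and pull it down.

```bash
python3 -m handwheel '[[[0,0.385,0],[0,0,0]],[[0,0.385,0],[0,0,0]],[[0,0.385,0],[0,0,0]],[[0,0.385,0],[0,0,0]]]'
python3 -m handwheel '[[[0,0,0.3],[0,0,0]],[[0,0,0.3],[0,0,0]],[[0,0,0.59],[0,0,0]],[[0,0,0.59],[0,0,0]],[[0,0,0.59],[0,0,0]]]'
python3 -m handwheel '[[[0,-0.07,0],[0,0,0]],[[0,-0.14,0],[0,0,0]],[[0,-0.21,0],[0,0,0]],[[0,-0.28,0],[0,0,0]],[[0,-0.34,0],[0,0,0]]]'
python3 -m handwheel '[[[0,-0.02,0],[0,0,0]],[[0,-0.03,0],[0,0,0]],[[0,-0.04,0],[0,0,0]],[[0,-0.04,0],[0,0,0]]]'
```

```text
clock: 18.32
tool_pos: [0.5015, 0.1997, 0.2884]
orientation: [-179.9, 0.1, 98.1]
force: [-0.5, 0.2, -0.4]
opening: 0.0004
clock: 18.73
tool_pos: [0.4979, 0.1982, 0.1682]
orientation: [-179.7, 0.2, 98.2]
force: [-0.0, -0.5, -0.7]
opening: 0.0002
clock: 19.15
tool_pos: [0.4344, 0.1913, 0.1746]
orientation: [179.7, -0.2, 98.3]
force: [4.4, 1.2, 1.1]
opening: 0.0004
clock: 19.48
tool_pos: [0.425, 0.1888, 0.172]
orientation: [-180.0, -0.0, 98.2]
force: [0.2, -0.5, -0.2]
opening: 0.0006
```

```bash
python3 -m handwheel '[[[0,-0.02,0],[0,0,0]],[[0,-0.02,0],[0,0,0]],[[0,-0.02,0],[0,0,0]]]'
python3 -m handwheel '[[[0,-0.02,0],[0,0,0]],[[0,-0.02,0],[0,0,0]],[[0,-0.02,0],[0,0,0]]]'
python3 -m handwheel '[[[0,-0.01,0],[0,0,0]],[[0,-0.02,0],[0,0,0]],[[0,-0.02,0],[0,0,0]]]'
```

```text
clock: 19.73
tool_pos: [0.4217, 0.1884, 0.172]
orientation: [180.0, -0.0, 98.2]
force: [3.0, 0.1, 2.1]
opening: 0.0008
clock: 19.98
tool_pos: [0.4197, 0.1889, 0.1731]
orientation: [179.7, -0.1, 98.3]
force: [9.3, 0.9, 3.5]
opening: 0.0001
clock: 20.23
tool_pos: [0.4178, 0.1894, 0.1744]
orientation: [179.5, -0.2, 98.3]
force: [14.4, -0.1, 4.2]
opening: 0.0004
```

The door is at its stop (force rising to 14 N). Next I'll back off, lift and go to the tray handle.

```bash
python3 - <<'E'
from h import *
r=lambda y:(180,0,y)
a=po(-206,-50,172);b=po(-196,-50,172);c=po(-190,-50,300);h=np.array([.661,-.060,.20])
seq([(b,None),(c,None),(c+(h-c)*.33,r(127.7)),(c+(h-c)*.67,r(157.2)),(h,r(186.7)),(h-[0,0,.132],None)],p=a,r=Ro.from_euler('xyz',r(98.2),degrees=True))
E
```

```text
[ [-0.0, 0.05, 0.0] , [0.0, 0.0, 0.0] ] rows>=0.2
[ [0.0, 0.03, -0.64] , [0.0, 0.0, 0.0] ] rows>=3.1
[ [-0.462, 0.32, 0.165] , [0.0, 0.0, -0.0819] ] rows>=4.1
[ [-0.577, 0.053, 0.17] , [-0.0, 0.0, -0.0819] ] rows>=4.1
[ [-0.512, -0.231, 0.165] , [0.0, 0.0, -0.0819] ] rows>=4.1
[ [-0.0, -0.0, 0.66] , [0.0, 0.0, 0.0] ] rows>=3.2
```

```bash
python3 -m handwheel '[[[0,0.05,0],[0,0,0]],[[0,0.05,0],[0,0,0]],[[0,0.08,-0.64],[0,0,0]],[[0,0.08,-0.64],[0,0,0]],[[0,0.08,-0.64],[0,0,0]]]'
python3 -m handwheel '[[[0,0,0],[0,0,0]],[[0,0,0],[0,0,0]]]'
python3 - <<'E'
from h import *
print(tool()[0],po(-190,-50,300))
E
python3 -m handwheel '[[[-0.462,0.32,0.165],[0,0,-0.0819]],[[-0.462,0.32,0.165],[0,0,-0.0819]],[[-0.462,0.32,0.165],[0,0,-0.0819]],[[-0.462,0.32,0.165],[0,0,-0.0819]],[[-0.462,0.32,0.165],[0,0,-0.0819]]]' 0.1
python3 -m handwheel '[[[-0.577,0.053,0.17],[0,0,-0.0819]],[[-0.577,0.053,0.17],[0,0,-0.0819]],[[-0.577,0.053,0.17],[0,0,-0.0819]],[[-0.577,0.053,0.17],[0,0,-0.0819]],[[-0.577,0.053,0.17],[0,0,-0.0819]]]'
python3 -m handwheel '[[[-0.512,-0.231,0.165],[0,0,-0.0819]],[[-0.512,-0.231,0.165],[0,0,-0.0819]],[[-0.512,-0.231,0.165],[0,0,-0.0819]],[[-0.512,-0.231,0.165],[0,0,-0.0819]],[[-0.512,-0.231,0.165],[0,0,-0.0819]]]'
python3 -m handwheel '[[[0,0,0],[0,0,0]],[[0,0,0],[0,0,0]],[[0,0,0],[0,0,0]]]'
python3 - <<'E'
from h import *
o=get_obs();print(o['tool_pos'],o['orientation'],o['joint_pos'].round(1),o['opening'])
w=save('wrist','w5.png');W=cloud(w)
m=(W[...,2]>.085)&(W[...,2]<.1)&(W[...,0]>.6)&(W[...,0]<.72)&(abs(W[...,1]+.06)<.09)
print(m.sum(),W[m].mean(0),[np.round(x,1) for x in cv2.minAreaRect((W[m][:,:2]*1000).astype(np.float32))])
s=save('top','t5.png',(60,90,460,300),1.9)
E
```

```text
clock: 20.65
tool_pos: [0.4278, 0.1883, 0.2969]
orientation: [-179.8, 0.1, 98.2]
force: [0.8, 0.6, 0.0]
opening: 0.0004
clock: 20.82
tool_pos: [0.4292, 0.1898, 0.2982]
orientation: [179.9, -0.1, 98.2]
force: [0.4, -0.2, -1.0]
opening: 0.0002
[0.42919609 0.18975333 0.29816529] [0.42907396 0.18941169 0.3       ]
clock: 21.23
tool_pos: [0.5049, 0.1045, 0.2598]
orientation: [-179.6, -0.1, 127.9]
force: [0.1, 0.5, 0.3]
opening: 0.0281
clock: 21.65
tool_pos: [0.5836, 0.0198, 0.2252]
orientation: [-179.7, -0.4, 157.4]
force: [0.3, -0.0, 0.1]
opening: 0.0394
clock: 22.07
tool_pos: [0.6596, -0.0617, 0.1921]
orientation: [180.0, -0.4, -173.2]
force: [-1.6, -0.0, -0.7]
opening: 0.0395
clock: 22.32
tool_pos: [0.6604, -0.0593, 0.1969]
orientation: [180.0, 0.0, -173.4]
force: [-0.4, 0.1, 0.3]
opening: 0.0395
[ 0.66039201 -0.05925863  0.19689619] [ 1.79984794e+02  2.31810069e-03 -1.73444335e+02] [ 11.7  21.1  -4.4  -0.  -64.5  -5.1] 0.039537944720166265
1665 [ 0.65964371 -0.0714081   0.09233565] [array([659.7, -66.7]), array([ 19.8, 107.3]), np.float64(6.2)]
```

View pics/t5.png

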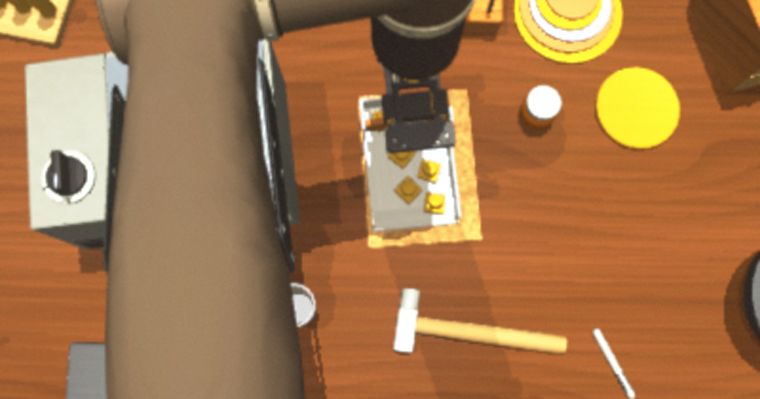

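View pics/w5.png

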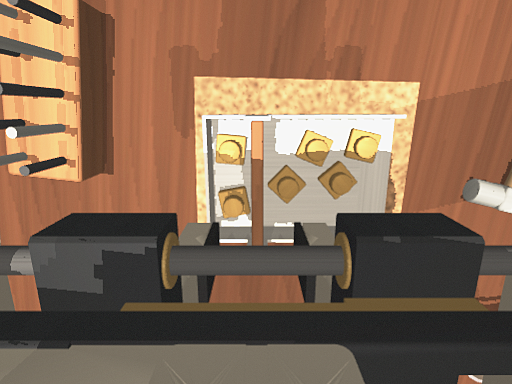

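The bar (column 257) sits centred between the fingers and all six feet are in the tray. Grasp and lift.

```bash
python3 -m handwheel '[[[0,0,0.66],[0,0,0]],[[0,0,0.66],[0,0,0]],[[0,0,0.66],[0,0,0]],[[0,0,0.66],[0,0,0]],[[0,0,0.66],[0,0,0]]]'
python3 -m handwheel '[[[0,0,0],[0,0,0]],[[0,0,0],[0,0,0]],[[0,0,0],[0,0,0]],[[0,0,0],[0,0,0]],[[0,0,0],[0,0,0]]]' 1
python3 -m handwheel '[[[0,0,-0.05],[0,0,0]],[[0,0,-0.1],[0,0,0]],[[0,0,-0.15],[0,0,0]],[[0,0,-0.2],[0,0,0]],[[0,0,-0.25],[0,0,0]]]'
python3 - <<'E'
from h import *
o=get_obs();print(o['force'],o['moment'],o['opening'])
r=lambda y:(180,0,y)
p0=np.array([.661,-.060,.118])
rt=Ro.from_euler('xyz',r(186.7),degrees=True)
def pose(xl,zl,phi,yaw=PY):
    Rt=Ro.from_euler('ZY',[yaw,-phi],degrees=True)
    lip=po(xl,-50,zl)
    tcp=lip+Rt.apply(np.array([45+95,0,65-9])/1000)   # TCP at tray z 65 (cmd .068-.003)
    return tcp,(Rt*Ro.from_euler('xyz',[180,0,180],degrees=True)).as_euler('xyz',degrees=True)
W=[(p0+[0,0,.20],None)]
l=[(-130,245,0),(-130,225,12),(-130,208,20),(-130,203,24),(-130,198,28),(-130,195,32),(-130,190,38),(-130,188,45),(-132,190,52)]
for k in l: W.append(pose(*k)); print(k,W[-1][0].round(3),W[-1][1].round(1))
seq(W,p=p0,r=rt)
E
```

```text
clock: 22.83
tool_pos: [0.6589, -0.06, 0.0623]
orientation: [-180.0, -0.3, -173.3]
force: [0.2, -0.3, 1.0]
opening: 0.0396
clock: 23.25
tool_pos: [0.6614, -0.06, 0.0663]
orientation: [180.0, 0.1, -173.3]
force: [-5.9, -0.8, 4.3]
opening: 0.0117
clock: 23.67
tool_pos: [0.6611, -0.0601, 0.1159]
orientation: [180.0, 0.0, -173.3]
force: [-0.5, -0.0, -6.4]
opening: 0.0099
[-0.48690541 -0.01172539 -6.3958869 ] [ 0.02381535 -0.12015996  0.06978655] 0.009862914520874313
(-130, 245, 0) [0.627 0.218 0.301] [ 180.     0.  -171.8]
(-130, 225, 12) [0.612 0.216 0.309] [ 180.    12.  -171.8]
(-130, 208, 20) [0.6   0.214 0.309] [ 180.    20.  -171.8]
(-130, 203, 24) [0.593 0.213 0.311] [ 180.    24.  -171.8]
(-130, 198, 28) [0.585 0.212 0.313] [ 180.    28.  -171.8]
(-130, 195, 32) [0.577 0.211 0.317] [ 180.    32.  -171.8]
(-130, 190, 38) [0.564 0.209 0.32 ] [ 180.    38.  -171.8]
(-130, 188, 45) [0.547 0.206 0.327] [ 180.    45.  -171.8]
(-132, 190, 52) [0.528 0.204 0.335] [ 180.    52.  -171.8]
[ [0.0, 0.0, -1.0] , [0.0, 0.0, 0.0] ] rows>=4.8
[ [0.007, 1.4, 0.085] , [-0.0, 0.0, -0.0042] ] rows>=6.7
[ [0.074, -0.0, -0.039] , [0.0, -0.0333, -0.0] ] rows>=1.7
[ [0.063, -0.0, -0.012] , [-0.0, -0.0222, -0.0] ] rows>=1.1
[ [0.03, -0.0, -0.025] , [0.0, -0.0111, -0.0] ] rows>=0.6
[ [0.031, 0.0, -0.025] , [0.0, -0.0111, -0.0] ] rows>=0.6
[ [0.028, -0.0, -0.035] , [0.0, -0.0111, -0.0] ] rows>=0.6
[ [0.046, -0.0, -0.05] , [-0.0, -0.0167, -0.0] ] rows>=0.8
[ [0.045, 0.0, -0.075] , [0.0, -0.0194, -0.0] ] rows>=1.0
[ [0.039, -0.0, -0.097] , [0.0, -0.0194, -0.0] ] rows>=1.0
```

```bash
python3 -m handwheel '[[[0,0,-0.08],[0,0,0]],[[0,0,-0.18],[0,0,0]],[[0,0,-0.3],[0,0,0]],[[0,0,-0.42],[0,0,0]],[[0,0,-0.5],[0,0,0]]]'
python3 -m handwheel '[[[0,0,-0.1],[0,0,0]],[[0,0,-0.22],[0,0,0]],[[0,0,-0.34],[0,0,0]],[[0,0,-0.45],[0,0,0]],[[0,0,-0.5],[0,0,0]]]'
python3 -m handwheel '[[[0,0.05,0],[0,0,0]],[[0,0.15,0],[0,0,0]],[[0,0.28,0],[0,0,0]],[[0,0.42,0],[0,0,0]],[[0,0.56,0],[0,0,0]]]'
python3 -m handwheel '[[[0,0.14,0],[0,0,0]],[[0,0.28,0],[0,0,0]],[[0,0.42,0],[0,0,0]],[[0,0.56,0],[0,0,0]],[[0,0.68,0],[0,0,0]]]'
python3 -m handwheel '[[[0,0.08,0],[0,0,0]],[[0.007,0.14,0.03],[0,0,-0.0042]],[[0.007,0.16,0.06],[0,0,-0.0042]],[[0.007,0.16,0.085],[0,0,-0.0042]],[[0.007,0.16,0.085],[0,0,-0.0042]]]'
python3 - <<'E'
from h import *
o=get_obs();print(o['tool_pos'],o['orientation'],o['force'],o['joint_pos'].round())
s=save('scene','s6.png',(180,0,512,260),2.2)
E
```

```text
clock: 24.08
tool_pos: [0.6616, -0.0601, 0.2181]
orientation: [-180.0, 0.2, -173.3]
force: [0.6, 0.4, -5.9]
opening: 0.01
clock: 24.5
tool_pos: [0.6617, -0.0603, 0.3191]
orientation: [-180.0, 0.3, -173.3]
force: [0.9, 0.1, -4.4]
opening: 0.0099
clock: 24.92
tool_pos: [0.6469, 0.0524, 0.3131]
orientation: [180.0, -0.1, -173.4]
force: [0.1, -0.6, -6.3]
opening: 0.0099
clock: 25.33
tool_pos: [0.6309, 0.1884, 0.3131]
orientation: [180.0, -0.1, -173.3]
force: [0.9, -0.1, -6.3]
opening: 0.0102
clock: 25.75
tool_pos: [0.6262, 0.217, 0.2953]
orientation: [-179.9, -0.2, -171.8]
force: [0.5, 0.4, -6.6]
opening: 0.0099
[0.62622193 0.21697719 0.29529828] [-179.93180714   -0.19124723 -171.83729808] [ 0.50123113  0.42422068 -6.6395358 ] [ 36.  18.   4.  -0. -76. -28.]
```

View pics/s6.png

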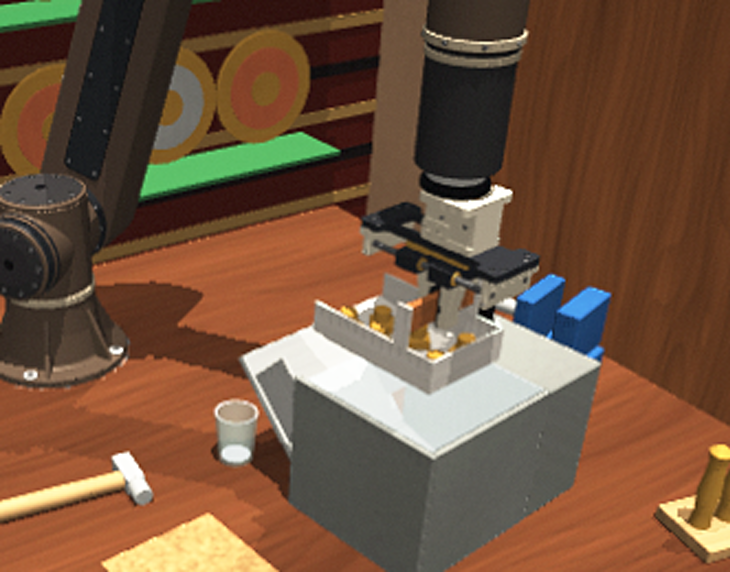

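The tray is level above the mouth and the door is fully down. I'll start the tilt slowly and check clearances in the cloud.

```bash
python3 -m handwheel '[[[0.025,0,-0.013],[0,-0.011,0]],[[0.05,0,-0.026],[0,-0.022,0]],[[0.074,0,-0.039],[0,-0.0333,0]],[[0.074,0,-0.039],[0,-0.0333,0]],[[0.074,0,-0.039],[0,-0.0333,0]]]'
python3 - <<'E'
from h import *
o=get_obs();print(o['tool_pos'],o['orientation'],'want .612 .216 .309')
s=save('scene','s7.png');W=cloud(s).reshape(-1,3)
L=Ro.from_euler('z',-PY,degrees=True).apply(W-Pp)*1000
for lo,hi in((-180,-150),(-112,-80),(-80,-20)):
  print('y',lo,hi)
  for x in range(-240,-80,10):
    m=(L[:,1]>lo)&(L[:,1]<hi)&(L[:,0]>x)&(L[:,0]<x+10)&(L[:,2]>20)
    if m.sum()>2: print(x,m.sum(),L[m,2].min().round(),L[m,2].max().round(),end=' | ')
  print()
E
```

```text
clock: 26.22
tool_pos: [0.6111, 0.214, 0.3061]
orientation: [-180.0, 12.0, -171.8]
force: [0.6, -1.0, -6.4]
opening: 0.0096
[0.61114739 0.21399447 0.3061466 ] [-179.98624023   11.9802371  -171.84654528] want .612 .216 .309
y -180 -150
-240 26 22.0 74.0 | -230 38 23.0 75.0 | -220 66 21.0 168.0 | -210 62 20.0 145.0 | -120 4 64.0 138.0 | -110 113 20.0 195.0 | -100 132 20.0 196.0 | -90 148 21.0 196.0 | 
y -112 -80
-230 3 166.0 166.0 | -220 31 158.0 170.0 | -210 38 149.0 164.0 | -200 9 136.0 159.0 | -190 9 131.0 149.0 | -140 6 220.0 256.0 | -130 8 217.0 257.0 | -120 22 222.0 381.0 | -110 73 219.0 624.0 | -100 124 192.0 628.0 | -90 128 191.0 631.0 | 
y -80 -20
-230 3 166.0 167.0 | -220 56 154.0 171.0 | -210 63 143.0 168.0 | -200 74 133.0 155.0 | -190 70 123.0 146.0 | -180 44 123.0 139.0 | -130 14 221.0 226.0 | -120 31 222.0 381.0 | -110 46 253.0 383.0 | -100 107 192.0 386.0 | -90 67 192.0 386.0 |
```

The geometry matches the prediction: door top at x -224, z 170 and lip at x -130, z 222. Continue tipping.

```bash
python3 -m handwheel '[[[0.016,0,-0.003],[0,-0.0055,0]],[[0.032,0,-0.006],[0,-0.011,0]],[[0.048,0,-0.009],[0,-0.0165,0]],[[0.063,0,-0.012],[0,-0.0222,0]]]'
python3 -m handwheel '[[[0.01,0,-0.008],[0,-0.0037,0]],[[0.02,0,-0.016],[0,-0.0074,0]],[[0.03,0,-0.025],[0,-0.0111,0]],[[0.03,0,-0.025],[0,-0.0111,0]]]'
python3 -m handwheel '[[[0.01,0,-0.008],[0,-0.0037,0]],[[0.02,0,-0.016],[0,-0.0074,0]],[[0.031,0,-0.025],[0,-0.0111,0]],[[0.031,0,-0.025],[0,-0.0111,0]],[[0.031,0,-0.025],[0,-0.0111,0]]]'
python3 - <<'E'
from h import *
o=get_obs();print(o['tool_pos'],o['orientation'],'want .585 .212 .313',o['force'])
save('scene','s8.png',(260,60,460,260),3)
E
```

```text
clock: 26.6
tool_pos: [0.6006, 0.2136, 0.3053]
orientation: [-180.0, 20.0, -171.9]
force: [0.0, 0.5, -6.1]
opening: 0.0099
clock: 26.93
tool_pos: [0.5924, 0.2119, 0.3078]
orientation: [-180.0, 24.0, -171.9]
force: [-1.3, -1.1, -6.2]
opening: 0.0099
clock: 27.35
tool_pos: [0.5853, 0.2114, 0.31]
orientation: [-180.0, 27.9, -171.8]
force: [0.2, 0.2, -6.1]
opening: 0.0105
[0.58529776 0.21135098 0.30996374] [-179.95235944   27.90371941 -171.83666807] want .585 .212 .313 [ 0.21530077  0.24303074 -6.07110169]
```

View pics/s8.png

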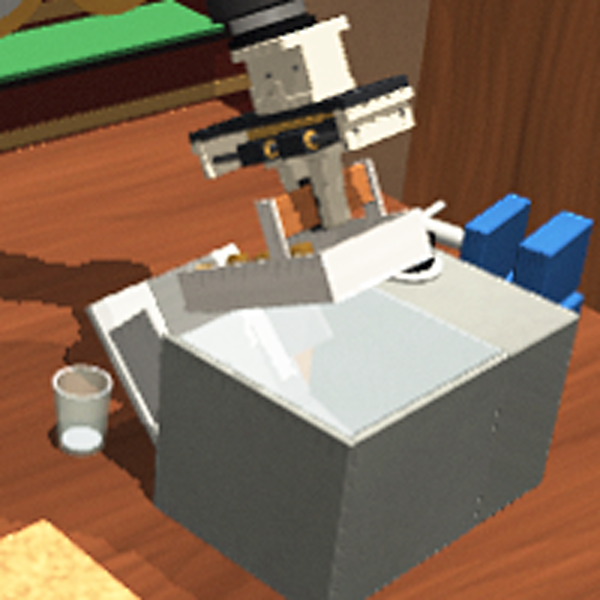

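The feet have started to slide toward the lip and nothing has spilled. Continue tipping.

```bash
python3 -m handwheel '[[[0.014,0,-0.017],[0,-0.0055,0]],[[0.028,0,-0.035],[0,-0.0111,0]],[[0.028,0,-0.035],[0,-0.0111,0]],[[0.028,0,-0.035],[0,-0.0111,0]],[[0.028,0,-0.035],[0,-0.0111,0]]]'
python3 -m handwheel '[[[0.015,0,-0.016],[0,-0.0055,0]],[[0.03,0,-0.033],[0,-0.011,0]],[[0.046,0,-0.05],[0,-0.0167,0]],[[0.046,0,-0.05],[0,-0.0167,0]],[[0.046,0,-0.05],[0,-0.0167,0]]]'
python3 -m handwheel '[[[0.015,0,-0.025],[0,-0.0065,0]],[[0.03,0,-0.05],[0,-0.013,0]],[[0.045,0,-0.075],[0,-0.0194,0]],[[0.045,0,-0.075],[0,-0.0194,0]],[[0.045,0,-0.075],[0,-0.0194,0]]]'
python3 -m handwheel '[[[0.013,0,-0.032],[0,-0.0065,0]],[[0.026,0,-0.065],[0,-0.013,0]],[[0.039,0,-0.097],[0,-0.0194,0]],[[0.039,0,-0.097],[0,-0.0194,0]],[[0.039,0,-0.097],[0,-0.0194,0]]]'
python3 -m handwheel '[[[0,0,0],[0,0,0]],[[0,0,0],[0,0,0]],[[0,0,0],[0,0,0]],[[0,0,0],[0,0,0]],[[0,0,0],[0,0,0]]]'
python3 - <<'E'
from h import *
o=get_obs();print(o['tool_pos'],o['orientation'],'want .528 .204 .335',o['force'])
save('scene','s9.png',(260,60,460,260),3)
E
```

```text
clock: 27.82
tool_pos: [0.5777, 0.2111, 0.3147]
orientation: [180.0, 32.0, -171.9]
force: [1.2, 0.7, -2.5]
opening: 0.0098
clock: 28.23
tool_pos: [0.5644, 0.2081, 0.3177]
orientation: [-180.0, 38.0, -171.8]
force: [0.2, -0.0, -2.1]
opening: 0.0093
clock: 28.65
tool_pos: [0.5489, 0.2053, 0.3244]
orientation: [-179.9, 45.1, -171.9]
force: [0.8, -0.9, -2.3]
opening: 0.0097
clock: 29.07
tool_pos: [0.5432, 0.2159, 0.3616]
orientation: [-179.4, 49.9, -171.9]
force: [0.3, -0.4, -3.5]
opening: 0.0097
clock: 29.48
tool_pos: [0.5422, 0.2151, 0.3596]
orientation: [-179.3, 49.8, -171.8]
force: [-1.3, 0.7, -2.9]
opening: 0.0098
[0.54217886 0.21509838 0.35962232] [-179.32573818   49.76462994 -171.84074884] want .528 .204 .335 [-1.28935352  0.71214902 -2.90038364]
```

View pics/s9.png

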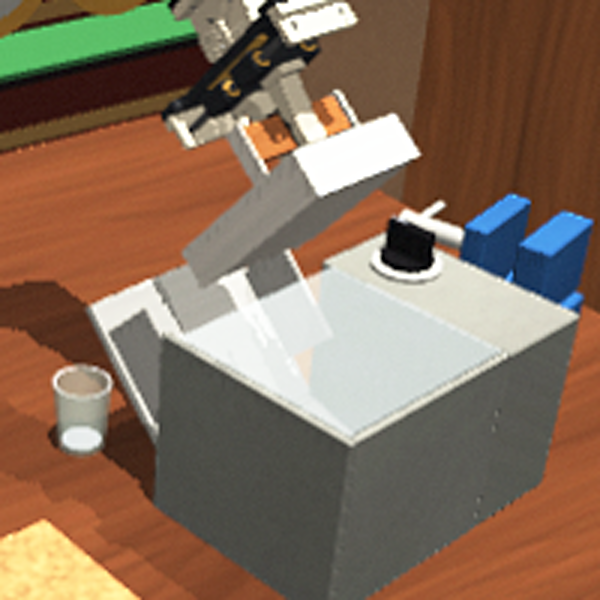

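The tray is empty (weight back to about 2.9 N), and no feet are visible outside. I'll return it to the mat.

```bash
python3 - <<'E'
from h import *
p,r=tool()
def pose(xl,zl,phi,yaw=PY):
    Rt=Ro.from_euler('ZY',[yaw,-phi],degrees=True)
    return po(xl,-50,zl)+Rt.apply(np.array([140,0,56])/1000),(Rt*Ro.from_euler('xyz',[180,0,180],degrees=True)).as_euler('xyz',degrees=True)
h=np.array([.658,-.072,.318]);q=pose(-130,255,0)
q2=(q[0]+h)/2
seq([pose(-130,225,30),q,(q2,(180,0,187.1)),(h,(180,0,186)),(h-[0,0,.2],None),(h-[0,0,.24],None)],p,r)
E
```

```text
[ [-0.06, -0.044, 0.197] , [-0.0019, 0.0549, -0.0004] ] rows>=2.8
[ [-0.121, 0.0, 0.258] , [0.0, 0.0833, 0.0] ] rows>=4.2
[ [0.027, -0.728, -0.018] , [0.0, -0.0, 0.0031] ] rows>=3.5
[ [0.013, -0.729, -0.018] , [-0.0, -0.0, 0.0031] ] rows>=3.5
[ [0.0, -0.0, 1.0] , [0.0, 0.0, 0.0] ] rows>=4.8
[ [0.0, -0.0, 0.2] , [0.0, 0.0, 0.0] ] rows>=1.0
```

```bash
python3 -m handwheel '[[[-0.06,-0.044,0.197],[-0.0019,0.0549,-0.0004]],[[-0.06,-0.044,0.197],[-0.0019,0.0549,-0.0004]],[[-0.06,-0.044,0.197],[-0.0019,0.0549,-0.0004]],[[-0.06,-0.044,0.197],[-0.0019,0.0549,-0.0004]],[[-0.06,-0.044,0.197],[-0.0019,0.0549,-0.0004]]]'
python3 -m handwheel '[[[-0.121,0,0.258],[0,0.0833,0]],[[-0.121,0,0.258],[0,0.0833,0]],[[-0.121,0,0.258],[0,0.0833,0]],[[-0.121,0,0.258],[0,0.0833,0]],[[-0.121,0,0.258],[0,0.0833,0]]]'
python3 -m handwheel '[[[0.027,-0.728,-0.018],[0,0,0.0031]],[[0.027,-0.728,-0.018],[0,0,0.0031]],[[0.027,-0.728,-0.018],[0,0,0.0031]],[[0.027,-0.728,-0.018],[0,0,0.0031]],[[0.027,-0.728,-0.018],[0,0,0.0031]]]'
python3 -m handwheel '[[[0.013,-0.729,-0.018],[0,0,0.0031]],[[0.013,-0.729,-0.018],[0,0,0.0031]],[[0.013,-0.729,-0.018],[0,0,0.0031]],[[0.013,-0.729,-0.018],[0,0,0.0031]],[[0.013,-0.729,-0.018],[0,0,0.0031]]]'
python3 - <<'E'
from h import *
for i in range(2): snapshot('wrist')
p,r=tool();print(p,r.as_euler('xyz',degrees=True),get_obs()['force'])
s=save('scene','s10.png',(260,60,460,260),3);W=cloud(s)
m=(W[...,1]>-.2)&(W[...,1]<.06)&(W[...,0]<.76)&(W[...,0]>.5)&(W[...,2]>.2)&(W[...,2]<.45)
for x in (W[m][:,2].min(),): print('lowest of tray',x)
seq([((.658,-.072,.118),(180,0,186)),((.658,-.072,.072),(180,0,186))],p,r)
E
```

```text
clock: 29.95
tool_pos: [0.5867, 0.2045, 0.3497]
orientation: [-179.2, 36.1, -172.6]
force: [3.0, -2.6, 0.6]
opening: 0.0101
clock: 30.37
tool_pos: [0.6383, 0.2124, 0.3246]
orientation: [-179.5, 6.1, -172.9]
force: [1.1, -0.7, -1.0]
opening: 0.0097
clock: 30.78
tool_pos: [0.6495, 0.0611, 0.3291]
orientation: [-179.5, 6.4, -174.4]
force: [0.2, 2.1, -2.0]
opening: 0.0098
clock: 31.2
tool_pos: [0.6611, -0.0841, 0.3334]
orientation: [-179.6, 6.4, -175.5]
force: [1.1, 1.8, -3.2]
opening: 0.0097
[ 0.66110841 -0.08106287  0.33317141] [-179.63893923    6.45405527 -175.39487033] [ 8.13467411e-01 -9.76389368e-04 -2.43767303e+00]
lowest of tray 0.2557381553124772
[ [0.133, 0.053, 1.067] , [-0.0012, 0.0179, -0.0039] ] rows>=5.2
[ [0.0, -0.0, 0.23] , [0.0, 0.0, 0.0] ] rows>=1.1
```

View pics/s10.png

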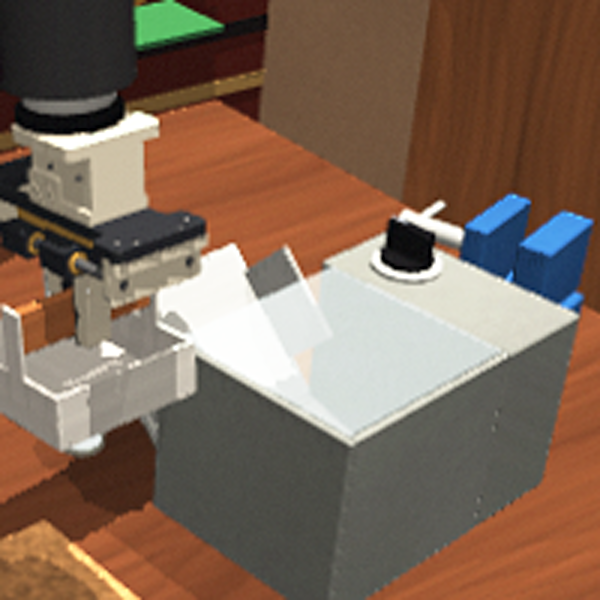

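```bash
python3 -m handwheel '[[[0.08,0.03,0.5],[-0.0012,0.0179,-0.0039]],[[0.08,0.03,0.5],[-0.0012,0.0179,-0.0039]],[[0.08,0.03,0.5],[-0.0012,0.0179,-0.0039]],[[0.08,0.03,0.5],[-0.0012,0.0179,-0.0039]],[[0.08,0.03,0.5],[-0.0012,0.0179,-0.0039]]]'
python3 -m handwheel '[[[0,0,0],[0,0,0]],[[0,0,0],[0,0,0]],[[0,0,0],[0,0,0]],[[0,0,0],[0,0,0]]]'
python3 - <<'E'
from h import *
p,r=tool();print(p,r.as_euler('xyz',degrees=True),get_obs()['force'])
seq([((.658,-.072,.118),(180,0,186)),((.658,-.072,.070),(180,0,186))],p,r)
for n in('scene','wrist'):
 W=cloud(snapshot(n)).reshape(-1,3)
 L=Ro.from_euler('z',-5.,degrees=True).apply(W-[.66,-.073,0])*1000+[45,0,0]
 m=(L[:,2]>60)&(L[:,2]<280)&(abs(L[:,1])<60)
 for a,b in((-90,-70),(-60,-40),(-30,-10),(0,20),(55,80)):
  q=L[m&(L[:,0]>a)&(L[:,0]<b),2]
  if len(q)>5: print(n,a,len(q),np.percentile(q,[5,50,95]).round(1))
E
```

```text
clock: 31.77
tool_pos: [0.6562, -0.0743, 0.232]
orientation: [-179.9, -0.1, -173.8]
force: [0.0, -1.2, -0.9]
opening: 0.0098
clock: 32.1
tool_pos: [0.6567, -0.0751, 0.2342]
orientation: [-180.0, 0.2, -173.9]
force: [0.0, -0.5, -2.8]
opening: 0.0101
[ 0.65668474 -0.07513895  0.23424597] [-179.95649582    0.21009695 -173.87539367] [ 0.03216322 -0.48939654 -2.76132833]
[ [-0.006, 0.015, 0.581] , [-0.0001, 0.0006, 0.0003] ] rows>=2.8
[ [0.0, -0.0, 0.24] , [0.0, 0.0, 0.0] ] rows>=1.2
scene -90 205 [173.  176.1 181. ]
scene -60 52 [171.7 173.5 175.7]
scene -30 15 [171.  173.3 185.2]
scene 0 152 [171.8 174.  177.1]
scene 55 186 [185.  238.2 267.7]
wrist -90 4646 [172.9 175.3 184.4]
wrist -60 2603 [171.6 172.8 174. ]
wrist -30 2585 [171.7 172.9 174.2]
wrist 0 2627 [171.9 173.  174.7]
wrist 55 3438 [172.  173.2 210.1]
```

The tray is level in the grip and empty, with a flat floor at 173 mm.

```bash
python3 -m handwheel '[[[-0.006,0.015,0.15],[0,0,0]],[[-0.006,0.015,0.3],[0,0,0]],[[-0.006,0.015,0.45],[0,0,0]],[[-0.006,0.015,0.58],[0,0,0]],[[-0.006,0.015,0.58],[0,0,0]]]'
python3 -m handwheel '[[[0,0,0.08],[0,0,0]],[[0,0,0.15],[0,0,0]],[[0,0,0.2],[0,0,0]],[[0,0,0.22],[0,0,0]],[[0,0,0.22],[0,0,0]]]'
python3 -m handwheel '[[[0,0,0.015],[0,0,0]],[[0,0,0.015],[0,0,0]]]'
python3 -m handwheel '[[[0,0,0.015],[0,0,0]],[[0,0,0.015],[0,0,0]]]'
```

```text
clock: 32.62
tool_pos: [0.6535, -0.0724, 0.1107]
orientation: [180.0, -0.5, -174.0]
force: [-0.7, -0.4, -4.4]
opening: 0.0094
clock: 33.03
tool_pos: [0.6571, -0.0724, 0.0724]
orientation: [-179.9, 0.0, -173.9]
force: [-0.5, -0.2, -2.9]
opening: 0.0101
clock: 33.2
tool_pos: [0.6577, -0.0722, 0.0701]
orientation: [-180.0, 0.1, -173.9]
force: [0.6, 0.7, -2.5]
opening: 0.01
clock: 33.37
tool_pos: [0.658, -0.072, 0.0674]
orientation: [-179.9, 0.2, -173.9]
force: [0.4, 0.4, 0.7]
opening: 0.0098
```

```bash
python3 -m handwheel '[[[0,0,0],[0,0,0]],[[0,0,0],[0,0,0]],[[0,0,0],[0,0,0]],[[0,0,0],[0,0,0]]]' 0.1
python3 -m handwheel '[[[0,0,-0.2],[0,0,0]],[[0,0,-0.4],[0,0,0]],[[0,0,-0.6],[0,0,0]],[[0,0,-0.8],[0,0,0]],[[0,0,-0.9],[0,0,0]]]'
python3 - <<'E'
from h import *
p,r=tool();print(p);p=np.array([.658,-.072,.248])
g=po(-244,-50,270)
seq([(p+(g-p)*.25,(180,0,209)),(p+(g-p)*.5,(180,0,232)),(p+(g-p)*.75,(180,0,255)),(g,(180,0,278.2)),(po(-244,-50,152),None),(po(-190,-50,168),None),(po(-135,-50,185),None)],p,r)
E
```

```text
clock: 33.7
tool_pos: [0.6572, -0.0723, 0.0665]
orientation: [-179.9, 0.0, -173.9]
force: [-0.3, -0.1, -0.6]
opening: 0.0308
clock: 34.12
tool_pos: [0.6586, -0.0725, 0.2525]
orientation: [-179.9, 0.4, -173.9]
force: [1.1, 0.5, 0.7]
opening: 0.0394
[ 0.65856152 -0.07249862  0.25254182]
[ [0.317, 0.353, -0.031] , [-0.0005, 0.0011, -0.0635] ] rows>=3.2
[ [0.155, 0.448, -0.027] , [-0.0, 0.0, -0.0639] ] rows>=3.2
[ [-0.033, 0.473, -0.027] , [0.0, 0.0, -0.0639] ] rows>=3.2
[ [-0.215, 0.423, -0.027] , [0.0, 0.0, -0.0644] ] rows>=3.2
[ [0.0, -0.0, 0.59] , [0.0, 0.0, 0.0] ] rows>=2.8
[ [-0.0, -0.27, -0.08] , [0.0, 0.0, 0.0] ] rows>=1.4
[ [-0.0, -0.275, -0.085] , [0.0, 0.0, 0.0] ] rows>=1.4
```

```bash
python3 -m handwheel '[[[0.317,0.353,-0.031],[0,0.001,-0.0635]],[[0.317,0.353,-0.031],[0,0.001,-0.0635]],[[0.317,0.353,-0.031],[0,0.001,-0.0635]],[[0.317,0.353,-0.031],[0,0.001,-0.0635]]]' 1
python3 -m handwheel '[[[0.155,0.448,-0.027],[0,0,-0.0639]],[[0.155,0.448,-0.027],[0,0,-0.0639]],[[0.155,0.448,-0.027],[0,0,-0.0639]],[[0.155,0.448,-0.027],[0,0,-0.0639]]]'
python3 -m handwheel '[[[-0.033,0.473,-0.027],[0,0,-0.0639]],[[-0.033,0.473,-0.027],[0,0,-0.0639]],[[-0.033,0.473,-0.027],[0,0,-0.0639]],[[-0.033,0.473,-0.027],[0,0,-0.0639]]]'
python3 -m handwheel '[[[-0.215,0.423,-0.027],[0,0,-0.0644]],[[-0.215,0.423,-0.027],[0,0,-0.0644]],[[-0.215,0.423,-0.027],[0,0,-0.0644]],[[-0.215,0.423,-0.027],[0,0,-0.0644]],[[-0.215,0.423,-0.027],[0,0,-0.0644]]]'
python3 -m handwheel '[[[0,0,0],[0,0,0]],[[0,0,0],[0,0,0]],[[0,0,0],[0,0,0]]]'
python3 - <<'E'
from h import *
p,r=tool();print(p,r.as_euler('xyz',degrees=True),get_obs()['joint_pos'].round(1),po(-244,-50,270))
seq([(po(-244,-50,152),(180,0,278.2))],p,r)
s=save('top','t11.png',(40,80,480,320),1.8)
W=cloud(s);z=W[...,2];roi=np.zeros(z.shape,bool);roi[130:225,235:320]=1;m=roi&(z>.02)&(z<.12)
print([np.round(x,1) for x in cv2.minAreaRect((W[m][:,:2]*1000).astype(np.float32))])
L=Ro.from_euler('z',-PY,degrees=True).apply(W.reshape(-1,3)-Pp).reshape(W.shape)*1000
hsv=cv2.cvtColor(s['color'],cv2.COLOR_RGB2HSV)
m=(L[...,0]>-230)&(L[...,0]<105)&(L[...,1]>-155)&(L[...,1]<55)&(hsv[...,0]>15)&(hsv[...,0]<32)&(hsv[...,1]>130)
print('brass px in polisher',m.sum())
E
```

```text
clock: 34.45
tool_pos: [0.5847, -0.0071, 0.2539]
orientation: [180.0, -0.2, -150.5]
force: [-0.1, -1.3, -0.0]
opening: 0.0181
clock: 34.78
tool_pos: [0.5146, 0.056, 0.2589]
orientation: [179.9, -0.2, -127.6]
force: [0.7, -0.7, 0.8]
opening: 0.0006
clock: 35.12
tool_pos: [0.4443, 0.1195, 0.2644]
orientation: [179.8, -0.1, -104.5]
force: [0.6, -0.0, -0.1]
opening: 0.0002
clock: 35.53
tool_pos: [0.3748, 0.1823, 0.2697]
orientation: [179.7, -0.1, -81.7]
force: [-0.6, -0.1, 0.1]
opening: 0.0005
clock: 35.78
tool_pos: [0.3754, 0.1812, 0.2691]
orientation: [179.7, -0.1, -82.0]
force: [0.0, 0.2, 0.1]
opening: 0.0003
[0.37535798 0.18122454 0.26909705] [ 1.79669614e+02 -1.33305857e-01 -8.19815192e+01] [ 53.   -5.8 -26.5  -0.1 -69.6  45. ] [0.37562605 0.18170973 0.27      ]
[ [-0.004, -0.005, 0.585] , [0.0009, -0.0004, -0.0005] ] rows>=2.8
[array([615.3, -75.6]), array([186.8, 125.4]), np.float64(6.0)]
brass px in polisher 2
```

View pics/t11.png

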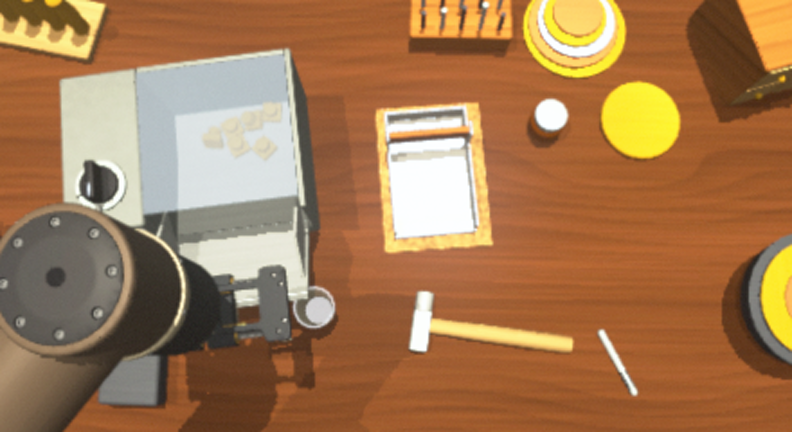

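Six feet are visible in the well around (212–272, 112–148), the tray is empty and level on the mat, and the bench is clear. Now I'll close the door.

```bash
python3 -m handwheel '[[[0,0,0.59],[0,0,0]],[[0,0,0.59],[0,0,0]],[[0,0,0.59],[0,0,0]],[[0,0,0.59],[0,0,0]],[[0,0,0.59],[0,0,0]]]'
python3 -m handwheel '[[[0,-0.07,-0.02],[0,0,0]],[[0,-0.14,-0.04],[0,0,0]],[[0,-0.21,-0.06],[0,0,0]],[[0,-0.27,-0.08],[0,0,0]],[[0,-0.27,-0.08],[0,0,0]]]'
python3 -m handwheel '[[[0,-0.07,-0.02],[0,0,0]],[[0,-0.14,-0.04],[0,0,0]],[[0,-0.21,-0.065],[0,0,0]],[[0,-0.275,-0.085],[0,0,0]],[[0,-0.275,-0.085],[0,0,0]]]'
python3 -m handwheel '[[[0,-0.04,0],[0,0,0]],[[0,-0.075,0],[0,0,0]],[[0,-0.075,0],[0,0,0]]]'
```

```text
clock: 36.25
tool_pos: [0.3742, 0.1803, 0.1508]
orientation: [179.5, -0.3, -81.9]
force: [0.5, -0.1, 2.1]
opening: 0.0001
clock: 36.67
tool_pos: [0.4307, 0.1903, 0.1707]
orientation: [179.9, -0.0, -81.8]
force: [0.8, 0.5, 0.8]
opening: 0.0001
clock: 37.08
tool_pos: [0.484, 0.1973, 0.1857]
orientation: [179.8, -0.1, -81.9]
force: [-1.3, -1.3, 2.0]
opening: 0.0008
clock: 37.33
tool_pos: [0.4974, 0.199, 0.1851]
orientation: [179.7, -0.1, -81.9]
force: [-3.0, -0.8, 1.7]
opening: 0.0008
```

```bash
python3 -m handwheel '[[[0,-0.03,0],[0,0,0]],[[0,-0.03,0],[0,0,0]],[[0,-0.03,0],[0,0,0]]]'
python3 -m handwheel '[[[0,-0.02,0],[0,0,0]],[[0,-0.02,0],[0,0,0]],[[0,-0.02,0],[0,0,0]]]'
python3 -m handwheel '[[[0,-0.02,0],[0,0,0]],[[0,-0.02,0],[0,0,0]],[[0,-0.02,0],[0,0,0]]]'
```

```text
clock: 37.58
tool_pos: [0.5023, 0.1996, 0.1848]
orientation: [179.7, -0.1, -81.8]
force: [-5.4, -0.8, 2.9]
opening: 0.0002
clock: 37.83
tool_pos: [0.5061, 0.2001, 0.1847]
orientation: [179.7, -0.1, -81.8]
force: [-6.1, -0.5, 2.5]
opening: 0.0007
clock: 38.08
tool_pos: [0.507, 0.2, 0.1844]
orientation: [179.3, -0.1, -81.9]
force: [-21.4, -0.4, 13.6]
opening: 0.0004
```

```bash
python3 -m handwheel '[[[0,0.1,0],[0,0,0]],[[0,0.2,0],[0,0,0]],[[0,0.4,0],[0,0,0]],[[0,0.4,0],[0,0,0]],[[0,0.4,0],[0,0,0]]]'
python3 -m handwheel '[[[0,0,-0.2],[0,0,0]],[[0,0,-0.4],[0,0,0]],[[0,0,-0.575],[0,0,0]],[[0,0,-0.575],[0,0,0]],[[0,0,-0.575],[0,0,0]]]'
python3 -m handwheel '[[[0,0,0],[0,0,0]],[[0,0,0],[0,0,0]],[[0,0,0],[0,0,0]],[[0,0,0],[0,0,0]],[[0,0,0],[0,0,0]]]' 0
python3 - <<'E'
from h import *
s=save('scene','s12.png',(260,60,460,260),3);W=cloud(s);L=Ro.from_euler('z',-PY,degrees=True).apply(W.reshape(-1,3)-Pp)*1000
m=(L[:,2]>203)&(L[:,2]<225)&(L[:,0]>-240)&(L[:,0]<-80)&(abs(L[:,1]+50)<90)
q=L[m];print('door top',len(q),np.percentile(q,[2,50,98],axis=0).round(1).tolist())
def knob(W):
  m=(W[...,2]>.229)&(W[...,2]<.245)&(abs(W[...,0]-.545)<.04)&(abs(W[...,1]-.362)<.04);w=W[m]
  print('knob',m.sum(),w.mean(0),[np.round(x,1) for x in cv2.minAreaRect((w[:,:2]*1000).astype(np.float32))])
knob(W)
knob(cloud(snapshot('top')))
p,r=tool();print(p,po(-186,-50,300))
E
```

```text
clock: 38.5
tool_pos: [0.4312, 0.1899, 0.1859]
orientation: [179.9, 0.0, -81.7]
force: [0.2, 0.6, -0.1]
opening: 0.0003
clock: 38.92
tool_pos: [0.4342, 0.1911, 0.3024]
orientation: [-180.0, 0.1, -81.8]
force: [-0.7, 0.9, -0.5]
opening: 0.0003
clock: 39.33
tool_pos: [0.4325, 0.1898, 0.2984]
orientation: [179.6, -0.2, -81.8]
force: [-0.7, 0.2, -1.0]
opening: 0.0281
door top 278 [[-108.3, -135.2, 203.3], [-98.3, -54.6, 212.4], [-93.9, 34.1, 216.6]]
knob 79 [0.54826276 0.36009405 0.23543229] [array([546.4, 361.2]), array([49.4, 16.2]), np.float64(11.3)]
knob 0 [nan nan nan] [array([0., 0.]), array([0., 0.]), np.float64(0.0)]
[0.43250198 0.18988043 0.29857566] [0.43303307 0.18998221 0.3       ]<stdin>:7: RuntimeWarning: Mean of empty slice.
  ret = um.true_divide(
```

The door is latched flush (top edge at x -98 to -108, where shut is expected). Now the knob.

```bash
python3 - <<'E'
from h import *
seq([((.5455,.3617,.30),None),((.5455,.3617,.223),None)],po(-186,-50,300),Ro.from_euler('xyz',(180,0,278.2),degrees=True))
E
```

```text
[ [-0.77, -0.679, -0.0] , [0.0, 0.0, 0.0] ] rows>=4.9
[ [0.0, -0.0, 0.385] , [0.0, 0.0, 0.0] ] rows>=1.8
```

```bash
python3 -m handwheel '[[[-0.77,-0.679,0],[0,0,0]],[[-0.77,-0.679,0],[0,0,0]],[[-0.77,-0.679,0],[0,0,0]],[[-0.77,-0.679,0],[0,0,0]],[[-0.77,-0.679,0],[0,0,0]]]' 0
python3 -m handwheel '[[[0,0,0],[0,0,0]],[[0,0,0],[0,0,0]],[[0,0,0],[0,0,0]]]'
python3 - <<'E'
from h import *
p,r=tool();print(p,r.as_euler('xyz',degrees=True),get_obs()['joint_pos'].round())
W=cloud(save('wrist','w13.png'))
m=(W[...,2]>.232)&(W[...,2]<.245)&(abs(W[...,0]-.545)<.04)&(abs(W[...,1]-.362)<.04);w=W[m]
print('knob',m.sum(),w.mean(0) if m.sum() else 0)
m=(W[...,2]>.198)&(W[...,2]<.225)&(abs(W[...,0]-.545)<.04)&(abs(W[...,1]-.362)<.04);w=W[m]
print('disc',m.sum(),np.median(w[:,2]),w.min(0),w.max(0))
E
```

```text
clock: 39.85
tool_pos: [0.5462, 0.3635, 0.2974]
orientation: [179.7, -0.1, -81.8]
force: [-0.1, -0.3, -0.3]
opening: 0.0439
clock: 40.1
tool_pos: [0.5449, 0.3617, 0.2969]
orientation: [179.6, -0.2, -81.8]
force: [-0.6, -0.8, 0.1]
opening: 0.0436
[0.54492406 0.36165292 0.29690577] [179.61276373  -0.18351499 -81.81733712] [ 51.  17.   3.  -0. -76.  48.]
knob 1327 [0.54585667 0.36577925 0.23804185]
disc 4274 0.20729014478287938 [0.51187899 0.33165358 0.19802443] [0.57793271 0.39914462 0.22481282]
```

View pics/w13.png

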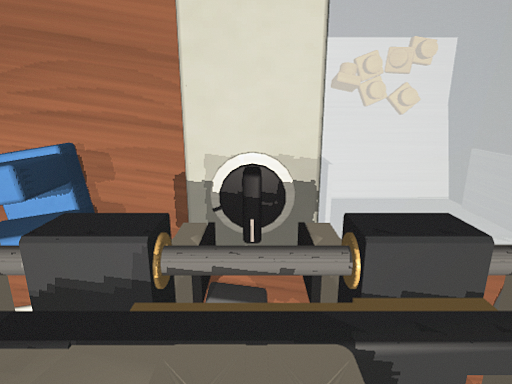

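All six feet are visible in the well at (335–435, 40–110), and the knob bar (column 252) is between the fingers. I'll grip and turn it clockwise.

```bash
python3 -m handwheel '[[[-0.008,0,0.35],[0,0,0]],[[-0.008,0,0.35],[0,0,0]],[[-0.008,0,0.35],[0,0,0]],[[-0.008,0,0.35],[0,0,0]]]'
python3 -m handwheel '[[[0,0,0],[0,0,0]],[[0,0,0],[0,0,0]],[[0,0,0],[0,0,0]],[[0,0,0],[0,0,0]],[[0,0,0],[0,0,0]]]' 1
python3 -m handwheel '[[[0,0,0],[0,0,0.016]],[[0,0,0],[0,0,0.032]],[[0,0,0],[0,0,0.048]],[[0,0,0],[0,0,0.064]],[[0,0,0],[0,0,0.08]]]'
python3 -m handwheel '[[[0,0,0],[0,0,0.016]],[[0,0,0],[0,0,0.032]],[[0,0,0],[0,0,0.048]],[[0,0,0],[0,0,0.064]],[[0,0,0],[0,0,0.08]]]'
python3 -m handwheel '[[[0,0,0],[0,0,0.016]],[[0,0,0],[0,0,0.03]],[[0,0,0],[0,0,0.03]],[[0,0,0],[0,0,0.03]]]'
python3 -c "
from h import *
o=get_obs();print(o['moment'],o['force'],o['opening'])"
```

```text
clock: 40.48
tool_pos: [0.5441, 0.3621, 0.2288]
orientation: [179.7, -0.1, -81.8]
force: [0.5, -0.2, -0.3]
opening: 0.0434
clock: 40.9
tool_pos: [0.5445, 0.3631, 0.2285]
orientation: [179.7, -0.1, -81.8]
force: [-0.7, 0.1, -0.8]
opening: 0.0158
clock: 41.32
tool_pos: [0.5444, 0.3649, 0.2286]
orientation: [179.8, -0.1, -110.8]
force: [-3.1, 5.0, 1.1]
opening: 0.013
clock: 41.73
tool_pos: [0.5448, 0.3657, 0.2286]
orientation: [179.8, -0.1, -139.7]
force: [0.9, 7.9, -0.8]
opening: 0.0128
clock: 42.07
tool_pos: [0.5451, 0.3658, 0.2285]
orientation: [179.8, -0.1, -150.2]
force: [0.3, 7.9, -1.2]
opening: 0.0128
[ 2.94614022 -0.19092841 -0.0448872 ] [ 0.33378276  7.86141536 -1.23974094] 0.012840434907023626
```

```bash
python3 -m handwheel '[[[0,0,0],[0,0,0]],[[0,0,0],[0,0,0]],[[0,0,0],[0,0,0]],[[0,0,0],[0,0,0]]]' 0
python3 -m handwheel '[[[0,0,-0.2],[0,0,0]],[[0,0,-0.4],[0,0,0]],[[0,0,-0.6],[0,0,0]],[[0,0,-0.8],[0,0,0]],[[0,0,-0.8],[0,0,0]]]'
python3 - <<'E'
from h import *
p,r=tool();print(p)
print(seq([((.36,.06,.39),None)],p,r))
E
```

```text
clock: 42.4
tool_pos: [0.5444, 0.3627, 0.2279]
orientation: [-180.0, -0.4, -150.2]
force: [-0.2, -0.6, 0.3]
opening: 0.0338
clock: 42.82
tool_pos: [0.5476, 0.3638, 0.3978]
orientation: [179.9, 0.4, -150.2]
force: [-0.8, -1.4, 1.6]
opening: 0.0437
[0.54755417 0.36376977 0.39779545]
[ [1.568, -0.853, 0.027] , [0.0, 0.0, 0.0] ] rows>=8.6
None
```

```bash
python3 -m handwheel '[[[0.75,-0.4,0],[0,0,0]],[[0.75,-0.4,0],[0,0,0]],[[0.75,-0.4,0],[0,0,0]],[[0.75,-0.4,0],[0,0,0]],[[0.75,-0.4,0],[0,0,0]]]'
python3 -m handwheel '[[[0.75,-0.4,0],[0,0,0]],[[0.75,-0.4,0],[0,0,0]],[[0.75,-0.4,0],[0,0,0]],[[0.75,-0.4,0],[0,0,0]],[[0.75,-0.4,0],[0,0,0]]]'
python3 -m handwheel '[[[0,0,0],[0,0,0]],[[0,0,0],[0,0,0]],[[0,0,0],[0,0,0]],[[0,0,0],[0,0,0]],[[0,0,0],[0,0,0]]]'
python3 - <<'E'
from h import *
s=save('scene','s14.png',scale=1.5);W=cloud(s)
for n,W in(('scene',W),('top',cloud(save('top','t14.png',scale=1.5)))):
  m=(W[...,2]>.228)&(W[...,2]<.245)&(abs(W[...,0]-.545)<.045)&(abs(W[...,1]-.362)<.045);w=W[m]
  if m.sum()>5: print(n,'knob',m.sum(),w.mean(0).round(4),[np.round(x,1) for x in cv2.minAreaRect((w[:,:2]*1000).astype(np.float32))])
  L=Ro.from_euler('z',-PY,degrees=True).apply(W.reshape(-1,3)-Pp)*1000
  m=(L[:,2]>203)&(L[:,2]<225)&(L[:,0]>-240)&(L[:,0]<-80)&(abs(L[:,1]+50)<90)
  q=L[m]
  if len(q)>5: print('door top',len(q),np.percentile(q,[2,50,98],axis=0).round(1).tolist())
E
```

```text
clock: 43.23
tool_pos: [0.4518, 0.2147, 0.3906]
orientation: [179.9, -0.2, -150.3]
force: [0.6, 0.2, 1.8]
opening: 0.044
clock: 43.65
tool_pos: [0.3611, 0.0712, 0.3909]
orientation: [180.0, -0.2, -150.3]
force: [-0.3, -0.3, -0.3]
opening: 0.0441
clock: 44.07
tool_pos: [0.3647, 0.0764, 0.3891]
orientation: [-180.0, -0.4, -150.2]
force: [-0.6, 0.6, -0.7]
opening: 0.0438
scene knob 60 [0.5499 0.3582 0.2356] [array([547.1, 361.5]), array([13. , 51.5]), np.float64(30.9)]
door top 278 [[-108.6, -134.7, 203.5], [-98.6, -56.4, 212.2], [-94.1, 36.9, 216.6]]
top knob 130 [0.5437 0.3621 0.236 ] [array([544.7, 363.4]), array([13.6, 48.6]), np.float64(28.0)]
door top 148 [[-110.3, -138.4, 207.0], [-104.6, -110.0, 214.0], [-98.4, -79.1, 217.4]]
```

View pics/s14.png

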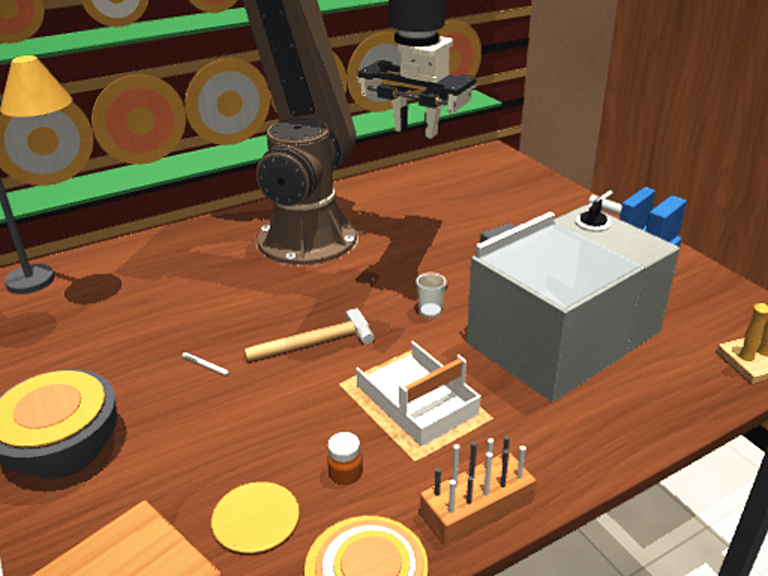

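The knob bar now lies at about -60°, which is 69° (1.2 rad) clockwise from its start. The door is flush, the tray is empty on the mat, and the other things are in place. Handing in.

```bash
python3 -c "
from plant import *
print(close_job())"
```

```text
the job is handed in; nothing more can be done
None
```

The job is done in the order asked and handed in at about 44 s of the 210 s allowed.

- **Gathering and tipping:** All four strays were there and went into the tray with the two already in it. I pressed the door ajar, pulled it down to its stop, and tipped the tray's whole load down the chute.
- **Closing up:** The empty tray went back on the mat, the door was pressed to its stop and released, and the knob was turned clockwise last.

| Last check | Result |
|---|---|
| Feet | Six seen in the well before the door was closed, and six again in the wrist picture after. None visible on the bench or in the tray. |
| Tray | Empty and level before it was set down. Centred at about (0.615, -0.076) on the mat. |
| Door | Flush: top edge at about x -104 of the polisher, where 0 should be. It had not moved in the final picture. |
| Knob | Still at about 1.2 rad after I let go, so it is in the second detent. |
| Hammer, jar, glass, chisel | In place in the final picture. I compared these by eye only. |

- **Tray nudged:** The tray slid about 1 cm on the mat while I was putting feet in. It stayed on the mat, and I measured it again before lifting it.
- **Tilt limit:** The arm could not quite reach the last tilt pose (50° instead of 52°), but the tray was already empty by then.

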